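# Set the marking gauge over the dish and hold it at the notch

### The arm

A 7-joint arm with a two-finger parallel gripper is mounted at the origin on the work surface. World frame = base frame: x ahead of the robot, y to its left, z up, the work surface at z = 0. Lengths are in m, angles in rad, forces in N, time in s.
With the tool pointing down it reaches from about 0.4 to 0.85 m from the base axis. Payload 4.5 kg.
Tool frame: the origin (TCP) lies on the centre line of the jaws, within the pads' length; the fingertips stand 25 mm ahead of it and the grasp point (between the pads) lies 6 mm ahead of it; z points along the fingers, y is the direction in which the jaws open and shut (so a half turn about z gives the same grasp; the last joint's range is limited). The gripper opens to 88 mm and grips with 3 to 60 N. Pads are 18 mm wide; open, the fingers measure 123 mm over their backs; the gripper's body (75 mm by 187 mm) begins 45 mm behind the grasp point.
Start: joints at [1.31, 0.689, -0.195, 1.565, 0.157, 0.902, -0.215], TCP at [0.182, -0.598, 0.264] pointing down, gripper open.
Joint ranges: [-3.01, 3.01], [-0.46, 2.08], [-1.47, 1.51], [0.13, 2.56], [-1, 4.14], [0.04, 2.09], [-2.66, 2.66]. Speed limits (rad/s): [2.57, 2.57, 3.14, 3.14, 3.14, 3.14, 3.14].

### API

Orientations are given as a unit quaternion [x, y, z, w].
In Python, from plant import r, eyes gives the robot as it stands.
- The arm moves only by the tool servo_tool, never from a script. Its argument "deltas" is a list of rows, each an object of numbers: "dx", "dy", "dz": the shift along the tool's x, y, z in units of 60 mm (1.0 is 60 mm); "ax", "ay", "az": the turn, a rotation vector about the tool's x, y, z in units of 6 degrees (1.0 is 6 degrees); "hand": the finger opening in mm, from 0 to 88.1. A call has 1 to 10 rows; each row is the pose to reach, as a shift and turn from the pose commanded when the call began, along the tool's axes at that moment; what a row does not reach only later rows make up. A row lasts 1/8 s, in which the tool goes at most 62.5 mm and 10.7 degrees, less where a joint would pass 70% of its speed; a pose out of reach is approached as far as the arm can. A call with a gripper value outside its range is refused whole. The fingers move at their own pace and stop on an object; "newtons" is the grip in N (left out, the last holds). Time passes only in rows, so rows that repeat a pose let the fingers close. It gives the time, the measured TCP pose, the force and the opening at its end, in the units of the state.
- r.get_state(): the state, without advancing time (a new reading comes with each control period).
- eyes.snapshot(name): name is "scene" or "top" or "wrist"; returns (picture, depth): 400x640x3 uint8, red, green, blue; 400x640 float32, m along the optical axis (not along the pixel's ray), 0 where there is no reading.
- eyes.camera_model(name): a dict with "fx", "fy", "cx", "cy" (pixels), "pose" (4x4, takes a point from camera to world coordinates). Camera axes: x right, y up, looking along -z (the intrinsics and any distortion apply to the point x, -y, -z); pixel columns grow to the right and rows downward; lengths in m; the calibration is good to about 2 mm. A picture is of the moment at which its call begins: read the wrist's pose just before it. camera_model takes no time and is no camera call; for the wrist camera it gives the pose at the moment of the call.
- r.finish_job(): hands the job in, once; it reports no verdict.
The state is a dict: "clock": time; "q": joint angles; "qd": joint speeds; "joint_torque": joint torques, N m; "tool_pos": TCP position; "eef_rot": TCP orientation; "contact_force": force on the tool from outside, world axes, zero at the start; "moment": the same for the moment, N m; "opening": opening from 0.0 (shut) to 1.0 (fully open).
Only numpy, scipy, OpenCV 4.12 (cv2) and the standard library are available. Lean on these libraries where they do the work, as an engineer would, in place of code of your own. Each camera call takes 0.05 s, during which the arm holds its last target.

### The job

Set up the ring-marking gauge on the banding wheel: with the carriage still out at the clear end of its rail, take the marking rod (the tool with the round collar) from the wooden block and push it down into the carriage's sleeve until the collar sits on the sleeve. Then let go of the rod, take the carriage by its upright grip and slide it in over the dish until you feel its ball click into the notch of the index bar, without running past it. Finish while holding it: keep hold of the grip with the carriage steady in the notch, so that the potter can raise the wheel and mark the foot ring; do not touch the dish, and leave everything else where it is.

Things in the scene. Friction and masses are not known exactly. Their poses are not given: they have to be found in the camera images.
- rod_handle (a point): middle of the marking rod's pale wooden handle (16 mm across, 44 tall); z runs up the rod. Below it a round collar (20 mm across, 4 thick; underside 26 mm below this point), then an 8 mm steel shank 58 mm long, its last 6 mm tapered. Loose, about 50 g, upright in any one of the tool block's three holes, 35 mm deep with 1 mm play; the only tool there with a collar.
- block: fixed wooden tool block, 170 x 55 x 45 mm (x, y, z); origin under its centre, on the table. Three holes in a row along its x, at x = -55, 0 and 55 mm, each holding one upright tool.
- paddle_tool_c (a point): bystander: wooden modelling tool with a thin flat paddle head and no collar, about 113 mm long, upright in the tool block; this point is half-way up it
- loop_tool_c (a point): bystander: loop tool with dark handle, brass ferrule and a wire loop at the top, about 109 mm long, upright in the tool block; this point is half-way up it
- grip (a point): centre of the carriage's upright dark wooden grip, 26 x 20 x 50 mm (x, y, z); y along the rail, z up. The carriage slides only along y, from the clear end of the rail towards -y and over the dish, with about 1 N of friction. The plate round the foot of the grip is 25 mm below this point, the rail and posts lower still; beside it stands the sleeve.
- sleeve_mouth (a point): centre of the upper mouth of the carriage's upright sleeve, a 26 mm square steel block with a bore right through, 10.5 mm wide and 45 deep, mouth chamfered 2 mm; 47 mm to the +x side of the grip. z up, y along the rail. A spring pad inside grips the rod: 2 to 6 N push it home, its collar on the mouth, its point 7 mm above the dish, its handle top 41 mm above the grip centre.
- ball_line (a point): the carriage's own mark for the notch: level with its spring ball along the rail (same y as grip and sleeve), on the middle of the index bar. With the ball in the notch it lies on point notch.
- notch (a point): the notch in the index bar, a steel bar clamped on the robot's side of the rail, anywhere in a 30 mm range; a black line across its top marks it. y along the rail; the carriage comes from +y. The 12 mm ball rubs on the bar's flat edge and drops 2 mm into the notch, 9 mm wide; to go on or back takes about 9 N. Within 4 mm the notch pulls the carriage to its middle.
- wheel: banding wheel head (aluminium, 170 mm across, turns freely) with a dark clay dish stuck upside down on it: rim 162 mm across below, flat foot 120 mm across on top. Origin on the axis at the underside of the wheel head, 48 mm above the table; the dish's flat top is 32 mm above the origin. z up.
- gauge: the gauge that carries all this, fixed to the table: wooden base board 200 x 380 x 15 mm, two posts, and an aluminium rail (30 x 10 mm, top 116 mm above the table) along its y. Origin on the table, under the middle of the rail; the board runs from x = -50 to 150 mm and y = -190 to 190 mm. The clear end, where the carriage starts, is +y; the wheel's axis is at x = 42, y = -60 mm.
- mug: bystander: white mug, 76 mm wide, 90 mm tall, origin under its centre
- jar: bystander: closed jar, 76 mm wide, 105 mm tall, origin under its centre
- knife: bystander: short knife lying on the table, 180 mm long along its x, origin under its middle
- rib: bystander: flat wooden rib, 60 mm across, 6 mm thick, lying on the gauge's base board; origin under its middle

How it is judged:
By the outcome, as a careful person would: the job done as asked, in the order asked, and still so for the second after the job is handed in, while the arm keeps its last pose, push and grip.
It also fails if it takes over 64 s, if anything falls off the work surface, if the arm or the gripper's body presses on something with over 40 N, if the wrist force passes 120 N, or if a joint passes its speed limit or range.

## Working session

There is one attempt and no reset: what is moved stays moved. The work goes in short steps, Python scripts to look and compute and a tool call to move; the robot and the scene stay as the last step left them, time stands still between calls to the robot, and variables do not carry over. Pictures are saved under pics/ and viewed, and the job is handed in when it is done.

Besides the shell and the picture viewer there is one more tool, called after "Emit:" as name(argument=value, ...) on one line, values as JSON. servo_tool: Moves the arm, as the interface text tells. Its arguments: {"type":"object","properties":{"deltas":{"type":"array","items":{"type":"object","properties":{"dx":{"type":"number"},"dy":{"type":"number"},"dz":{"type":"number"},"ax":{"type":"number"},"ay":{"type":"number"},"az":{"type":"number"},"hand":{"type":"number"}}}},"newtons":{"type":"number"}},"required":["deltas"]}

```bash
ls; mkdir -p pics; python3 - <<'E'
from plant import r, eyes
import cv2, numpy as np
s=r.get_state(); print({k:np.round(v,4) for k,v in s.items()})
for n in ("scene","top","wrist"):
    m=eyes.camera_model(n); print(n,{k:np.round(v,4) for k,v in m.items()})
    im,d=eyes.snapshot(n); cv2.imwrite(f"pics/{n}0.png",im[:,:,::-1]); np.save(f"pics/{n}0_d.npy",d)
    print(n,(d>0).mean())
E
```

```text
pics
{'clock': np.float64(0.0), 'q': array([ 1.3098,  0.69  , -0.1945,  1.5663,  0.1573,  0.9025, -0.2151]), 'qd': array([-0.    , -0.0001,  0.0008, -0.0006, -0.0005, -0.0011,  0.0012]), 'joint_torque': array([ 2.00000e-04, -5.27571e+01, -1.26690e+00, -1.53430e+01,
       -5.26000e-02,  6.60000e-03,  1.00000e-04]), 'tool_pos': array([ 0.1814, -0.5975,  0.2629]), 'eef_rot': array([ 9.892e-01,  1.469e-01, -2.000e-04, -9.000e-04]), 'contact_force': array([-0.0752, -0.4957, -0.1399]), 'moment': array([ 0.0163, -0.0481,  0.0318]), 'opening': np.float64(0.9969)}
scene {'fx': np.float64(392.4995), 'fy': np.float64(392.4995), 'cx': np.float64(321.4455), 'cy': np.float64(198.218), 'pose': array([[ 0.1841, -0.677 ,  0.7126,  1.4314],
       [ 0.9828,  0.1377, -0.1231, -0.0918],
       [-0.0148,  0.723 ,  0.6907,  0.9354],
       [ 0.    ,  0.    ,  0.    ,  1.    ]])}
scene 0.99597265625
top {'fx': np.float64(399.0409), 'fy': np.float64(399.0409), 'cx': np.float64(317.339), 'cy': np.float64(201.9279), 'pose': array([[ 0.0222,  0.9857, -0.1668,  0.392 ],
       [-0.999 ,  0.0285,  0.0354,  0.0832],
       [ 0.0397,  0.1658,  0.9854,  1.0773],
       [ 0.    ,  0.    ,  0.    ,  1.    ]])}
top 0.99593359375
wrist {'fx': np.float64(286.1015), 'fy': np.float64(286.1015), 'cx': np.float64(318.7542), 'cy': np.float64(203.9727), 'pose': array([[ 0.2906,  0.9108,  0.2934,  0.2575],
       [-0.9568,  0.2772,  0.0871, -0.575 ],
       [-0.002 , -0.306 ,  0.952 ,  0.3837],
       [ 0.    ,  0.    ,  0.    ,  1.    ]])}
wrist 0.99612890625
```

View pics/scene0.png

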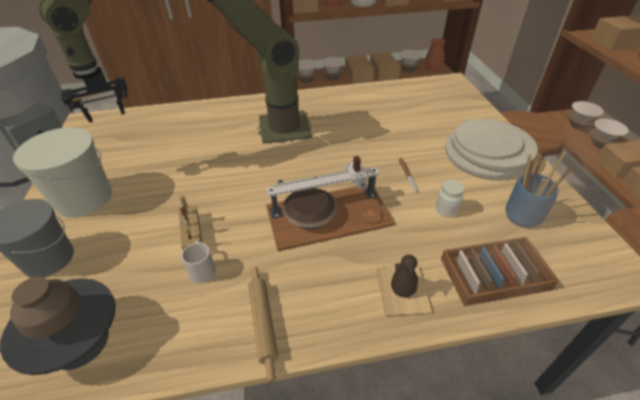

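View pics/top0.png

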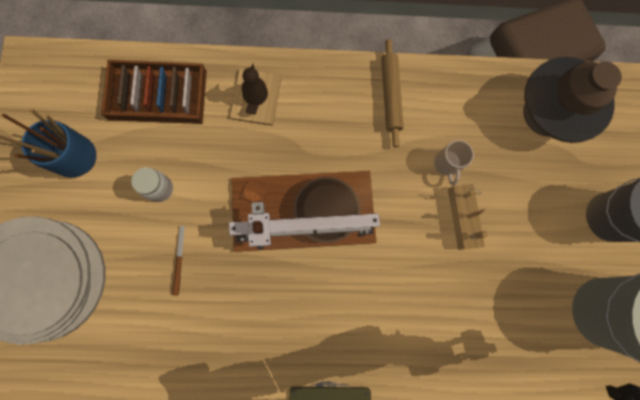

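View pics/wrist0.png

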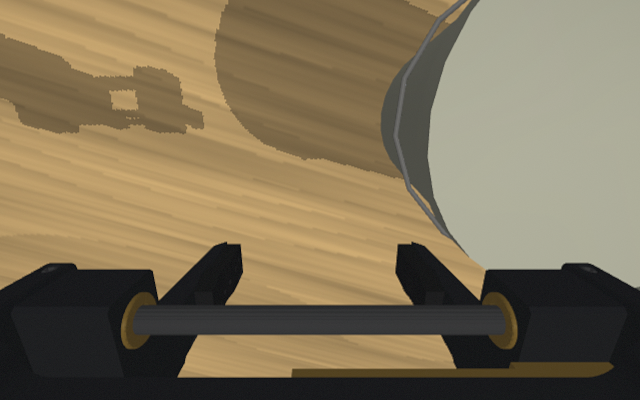

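The scene shows the gauge at centre, the block left of it, and the carriage at the +y end in the top view at about (258,225). The block in the top view is at about (463,215). Next I'll enlarge both and get coarse positions.

```bash
cat > h.py <<'E'
import numpy as np, cv2
from plant import r, eyes
def ray(m,u,v):
    P=m["pose"]; d=np.array([(u-m["cx"])/m["fx"],-(v-m["cy"])/m["fy"],-1.0])
    return P[:3,3], P[:3,:3]@d
def onz(m,u,v,z):
    o,d=ray(m,u,v); return o+d*((z-o[2])/d[2])
def proj(m,p):
    P=m["pose"]; c=P[:3,:3].T@(np.asarray(p)-P[:3,3]); 
    return m["cx"]+m["fx"]*c[0]/-c[2], m["cy"]-m["fy"]*c[1]/-c[2]
def cloud(m,d):
    v,u=np.mgrid[0:400,0:640]; z=d
    c=np.stack([(u-m["cx"])/m["fx"]*z,-(v-m["cy"])/m["fy"]*z,-z],-1)
    return c@m["pose"][:3,:3].T+m["pose"][:3,3]
def tri(rays):
    A=np.zeros((3,3));b=np.zeros(3)
    for o,d in rays:
        d=d/np.linalg.norm(d);M=np.eye(3)-np.outer(d,d);A+=M;b+=M@o
    return np.linalg.solve(A,b)
def crop(im,u0,u1,v0,v1,s,name):
    c=cv2.resize(im[v0:v1,u0:u1],None,fx=s,fy=s,interpolation=cv2.INTER_CUBIC); cv2.imwrite(name,c[:,:,::-1] if c.ndim==3 else c)
E
python3 - <<'E'
from h import *
t=cv2.imread("pics/top0.png")[:,:,::-1]; s=cv2.imread("pics/scene0.png")[:,:,::-1]
crop(t,420,500,170,260,6,"pics/c1.png"); crop(t,220,390,160,260,4,"pics/c2.png")
crop(s,160,240,180,260,6,"pics/c3.png"); crop(s,250,400,145,250,5,"pics/c4.png")
m=eyes.camera_model("top"); C=cloud(m,np.load("pics/top0_d.npy"))
for u,v in [(463,215),(258,226),(330,205),(300,228),(240,228)]: print(u,v,np.round(C[v,u],3))
E
```

```text
463 215 [ 0.543 -0.341  0.045]
258 226 [0.485 0.183 0.179]
330 205 [0.554 0.015 0.08 ]
300 228 [0.49  0.089 0.117]
240 228 [0.486 0.232 0.12 ]
```

View pics/c1.png

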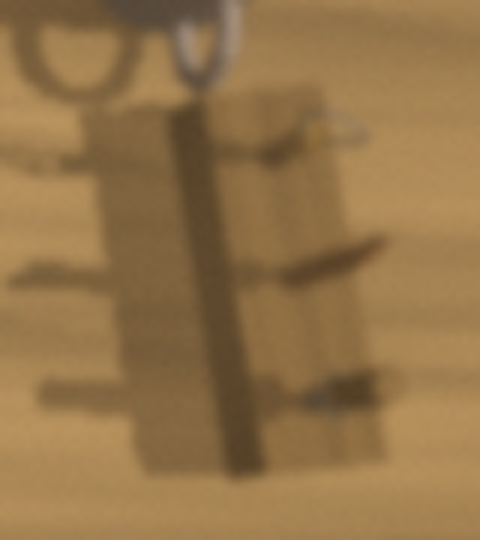

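View pics/c2.png

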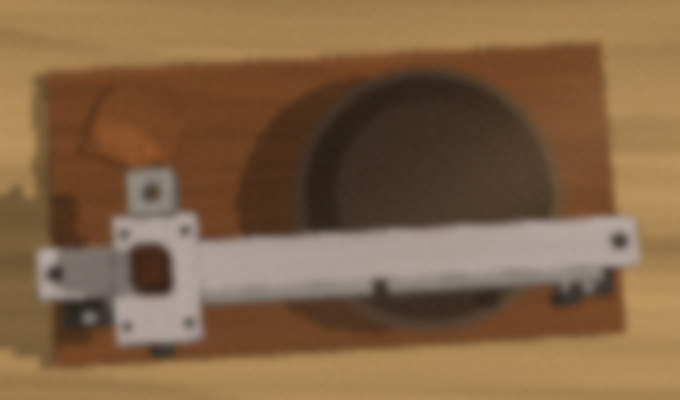

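View pics/c3.png

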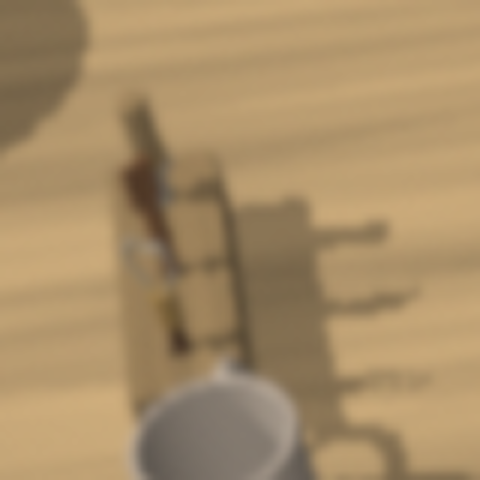

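View pics/c4.png

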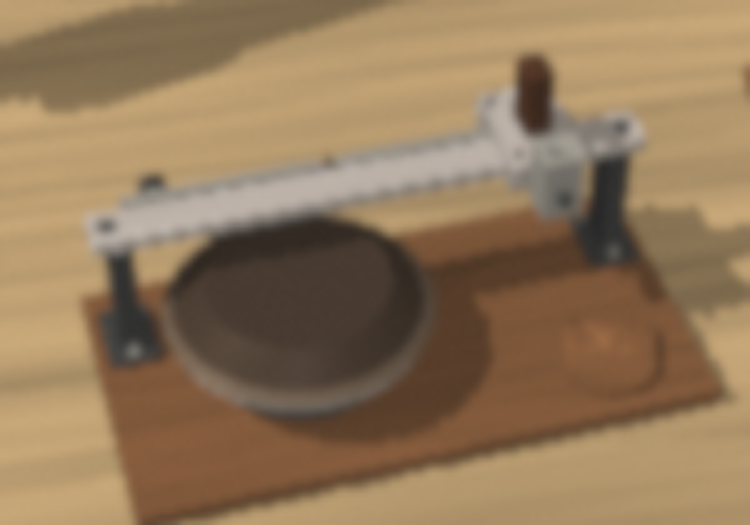

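The rod (pale handle, grey collar) is in the block's nearest hole. In the top view its handle is around (482,235); the paddle tool is in the middle and the loop tool is far. Next: coarse numbers and a first move for a close wrist view.

```bash
cat >> h.py <<'E'
from scipy.spatial.transform import Rotation as R
def plan(p,yaw=None,tilt_fix=True):
    """print shift (60mm units) and turn (6deg units) to reach tcp p with tool x at world yaw, pointing down"""
    s=r.get_state(); Rm=R.from_quat(s["eef_rot"]); d=Rm.inv().apply(np.asarray(p)-s["tool_pos"])
    out={"t":round(float(s["clock"]),2),"d":np.round(d/0.06,3),"pos":np.round(s["tool_pos"],4)}
    x=Rm.as_matrix()[:,0]; out["yaw"]=round(float(np.degrees(np.arctan2(x[1],x[0]))),2)
    if yaw is not None:
        c,sn=np.cos(np.radians(yaw)),np.sin(np.radians(yaw))
        T=np.array([[c,sn,0],[sn,-c,0],[0,0,-1]]).T
        T=np.column_stack([[c,sn,0],[sn,-c,0],[0,0,-1]])
        out["a"]=np.round(np.degrees((Rm.inv()*R.from_matrix(T)).as_rotvec())/6,3)
    print(out); print("F",np.round(s["contact_force"],2),"M",np.round(s["moment"],3),"op",round(float(s["opening"])*88.1,1))
E
python3 - <<'E'
from h import *
m=eyes.camera_model("top")
print("rod",onz(m,481.6,235,.094), "collar/hole",onz(m,468,237,.045))
a=onz(m,220+45/4,160+272/4,.116); b=onz(m,220+637/4,160+240/4,.116); print(a,b,"rail yaw",np.degrees(np.arctan2(*(a-b)[[1,0]]))-90)
print("grip top",onz(m,220+150/4,160+270/4,.19),"sleeve",onz(m,220+152/4,160+191/4,.155))
# block edges
for u,v in [(208,100),(320,85),(385,455),(262,472)]: print("blk",onz(m,420+u/6,170+v/6,.045))
plan([0.44,-0.34,0.30],4)
E
```

```text
rod [ 0.48623639 -0.36605248  0.094     ] collar/hole [ 0.48474365 -0.35186075  0.045     ]
[0.48531759 0.25371495 0.116     ] [ 0.5143064  -0.10357445  0.116     ] rail yaw 4.638553880279062
grip top [0.48076093 0.18286739 0.19      ] sleeve [0.53034049 0.18780751 0.155     ]
blk [ 0.61879245 -0.32115052  0.045     ]
blk [ 0.6272134  -0.37229656  0.045     ]
blk [ 0.46266908 -0.39394043  0.045     ]
blk [ 0.45395299 -0.33910127  0.045     ]
{'t': 0.15, 'd': array([ 5.371, -2.857, -0.612]), 'pos': array([ 0.1814, -0.5976,  0.2631]), 'yaw': 16.89, 'a': array([-1.300e-02,  2.000e-03,  2.149e+00])}
F [-0.03 -0.5  -0.11] M [-0.004  0.037  0.005] op 87.9
```

Emit:
servo_tool(deltas=[{"dx": 0.6, "dy": -0.3, "dz": -0.3, "az": 0.3}, {"dx": 1.4, "dy": -0.7, "dz": -0.6, "az": 0.8}, {"dx": 2.2, "dy": -1.1, "dz": -0.6, "az": 1.3}, {"dx": 3.0, "dy": -1.5, "dz": -0.6, "az": 1.8}, {"dx": 3.8, "dy": -1.9, "dz": -0.6, "az": 2.05}, {"dx": 4.5, "dy": -2.3, "dz": -0.6, "az": 2.05}, {"dx": 5.0, "dy": -2.65, "dz": -0.6, "az": 2.05}, {"dx": 5.3, "dy": -2.85, "dz": -0.6, "az": 2.05}, {"dx": 5.3, "dy": -2.85, "dz": -0.6, "az": 2.05}])

```text
schema error: expected keys dx, dy, dz, ax, ay, az, hand
```

```bash
python3 - <<'E'
from h import *
plan([0.44,-0.34,0.30],4.6)
m=eyes.camera_model("wrist"); im,d=eyes.snapshot("wrist"); np.savez("pics/w1.npz",im=im,d=d,**m)
cv2.imwrite("pics/w1.png",im[:,:,::-1])
print(proj(m,[0.486,-0.363,.116]),proj(m,[0.486,-0.363,.045]))
E
```

```text
{'t': 0.15, 'd': array([ 5.371, -2.857, -0.612]), 'pos': array([ 0.1814, -0.5976,  0.2631]), 'yaw': 16.89, 'a': array([-1.300e-02,  2.000e-03,  2.049e+00])}
F [-0.03 -0.5  -0.11] M [-0.004  0.037  0.005] op 87.9
(np.float64(89.00084470319518), np.float64(-385.1301355514777)) (np.float64(154.67820501038852), np.float64(-243.3423625846487))
```

View pics/w1.png

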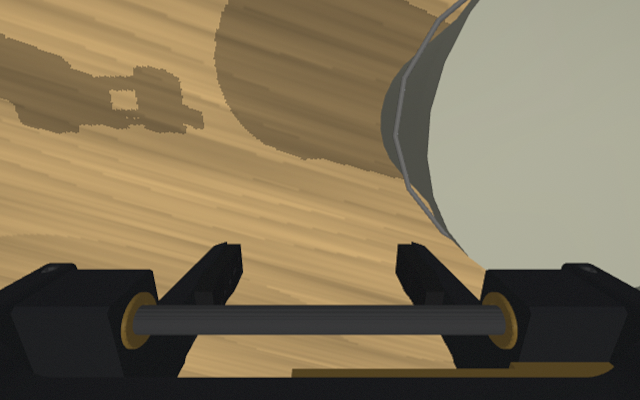

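All keys are needed in each row.

Emit:
servo_tool(deltas=[{"dx": 0.6, "dy": -0.3, "dz": -0.3, "ax": 0, "ay": 0, "az": 0.3, "hand": 60}, {"dx": 1.4, "dy": -0.7, "dz": -0.6, "ax": 0, "ay": 0, "az": 0.8, "hand": 60}, {"dx": 2.2, "dy": -1.1, "dz": -0.6, "ax": 0, "ay": 0, "az": 1.3, "hand": 60}, {"dx": 3.0, "dy": -1.5, "dz": -0.6, "ax": 0, "ay": 0, "az": 1.8, "hand": 60}, {"dx": 3.8, "dy": -1.9, "dz": -0.6, "ax": 0, "ay": 0, "az": 2.05, "hand": 60}, {"dx": 4.5, "dy": -2.3, "dz": -0.6, "ax": 0, "ay": 0, "az": 2.05, "hand": 60}, {"dx": 5.0, "dy": -2.65, "dz": -0.6, "ax": 0, "ay": 0, "az": 2.05, "hand": 60}, {"dx": 5.3, "dy": -2.85, "dz": -0.6, "ax": 0, "ay": 0, "az": 2.05, "hand": 60}, {"dx": 5.3, "dy": -2.85, "dz": -0.6, "ax": 0, "ay": 0, "az": 2.05, "hand": 60}])

```text
clock: 1.32
tool_pos: [0.4374, -0.3403, 0.2996]
eef_rot: [0.999, 0.042, 0.0, -0.0]
contact_force: [-0.9, 0.7, 0.1]
opening: 0.68
```

```bash
python3 - <<'E'
from h import *
plan([0.44,-0.34,0.30],4.6)
m=eyes.camera_model("wrist"); im,d=eyes.snapshot("wrist"); np.savez("pics/w1.npz",im=im,d=d,**m)
cv2.imwrite("pics/w1b.png",im[:,:,::-1])
print(proj(m,[0.486,-0.363,.116]),proj(m,[0.486,-0.363,.045]))
E
```

```text
{'t': 1.32, 'd': array([ 0.043, -0.001, -0.006]), 'pos': array([ 0.4374, -0.3403,  0.2996]), 'yaw': 4.82, 'a': array([-0.008, -0.005,  0.037])}
F [-0.86  0.72  0.05] M [ 0.043 -0.057  0.045] op 59.9
(np.float64(344.15655901788136), np.float64(145.12830765870422)) (np.float64(339.5360543230767), np.float64(139.06605520556116))
```

View pics/w1b.png

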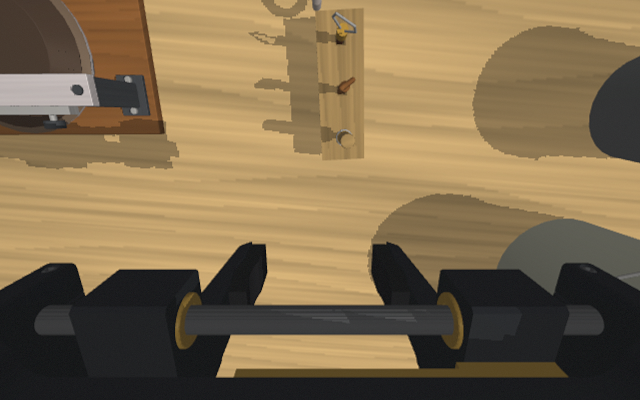

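The wrist view shows the rod in the near hole at about (345,139), the paddle at (344,85) and the loop at (341,30). I'll zoom in and measure.

```bash
python3 - <<'E'
from h import *
z=np.load("pics/w1.npz"); m={k:z[k] for k in("fx","fy","cx","cy","pose")}
crop(z["im"],300,380,100,170,8,"pics/c5.png")
C=cloud(m,z["d"]); reg=C[118:160,325:370]; k=(reg[...,2]>.100)
p=reg[k]; print(k.sum(),p.mean(0),p[:,:2].min(0),p[:,:2].max(0),np.percentile(p[:,2],[5,50,95]))
vv,uu=np.nonzero(k); print("pix",uu.mean()+325,vv.mean()+118)
top=reg[...,2]>.111; vv,uu=np.nonzero(top);print("top pix",uu.mean()+325,vv.mean()+118,len(uu), onz(m,uu.mean()+325,vv.mean()+118,.1155))
E
```

```text
204 [ 0.49261102 -0.36380607  0.12635991] [ 0.48380852 -0.37309081] [ 0.51654972 -0.33400095] [0.10596688 0.1151376  0.11679642]
pix 346.1470588235294 139.49019607843138
top pix 346.44973544973544 139.83068783068782 189 [ 0.49156786 -0.36482753  0.1155    ]
```

View pics/c5.png

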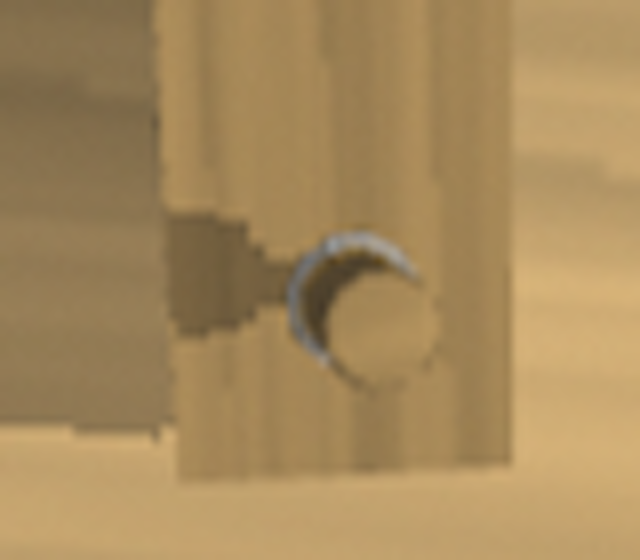

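```bash
python3 - <<'E'
from h import *
z=np.load("pics/w1.npz"); m={k:z[k] for k in("fx","fy","cx","cy","pose")}
f=lambda c,o:o+(c+.5)/8-.5
print("top",onz(m,f(382,300),f(323,100),.116)); print("collar",onz(m,f(355,300),f(297,100),.072))
for c in [(178,480),(512,465),(158,0),(510,0)]: print("blk",onz(m,f(c[0],300),f(c[1],100),.045))
plan([.491,-.3645,.20],4.6)
E
```

```text
top [ 0.49157608 -0.36568534  0.116     ]
collar [ 0.49139125 -0.36583433  0.072     ]
blk [ 0.45784977 -0.34261816  0.045     ]
blk [ 0.46490184 -0.39688832  0.045     ]
blk [ 0.53134331 -0.33308085  0.045     ]
blk [ 0.53590293 -0.38715312  0.045     ]
{'t': 1.38, 'd': array([0.882, 0.449, 1.66 ]), 'pos': array([ 0.4361, -0.342 ,  0.2996]), 'yaw': 4.66, 'a': array([0.001, 0.005, 0.01 ])}
F [ 0.07 -0.18  0.27] M [-0.103  0.009  0.019] op 60.2
```

Emit:
servo_tool(deltas=[{"dx": 0.3, "dy": 0.15, "dz": 0.5, "ax": 0, "ay": 0, "az": 0, "hand": 60}, {"dx": 0.6, "dy": 0.3, "dz": 1.1, "ax": 0, "ay": 0, "az": 0, "hand": 60}, {"dx": 0.89, "dy": 0.465, "dz": 1.65, "ax": 0, "ay": 0, "az": 0, "hand": 60}, {"dx": 0.89, "dy": 0.465, "dz": 1.65, "ax": 0, "ay": 0, "az": 0, "hand": 60}, {"dx": 0.89, "dy": 0.465, "dz": 1.65, "ax": 0, "ay": 0, "az": 0, "hand": 60}, {"dx": 0.89, "dy": 0.465, "dz": 1.65, "ax": 0, "ay": 0, "az": 0, "hand": 60}])

```text
clock: 2.12
tool_pos: [0.4913, -0.3664, 0.2023]
eef_rot: [0.999, 0.04, 0.001, 0.001]
contact_force: [-0.1, 0.3, 0.4]
opening: 0.681
```

```bash
python3 - <<'E'
from h import *
plan([.4915,-.3655,.10],4.6)
m=eyes.camera_model("wrist"); im,d=eyes.snapshot("wrist"); np.savez("pics/w2.npz",im=im,d=d,**m)
cv2.imwrite("pics/w2.png",im[:,:,::-1])
print(proj(m,[0.4915,-0.3655,.116]),proj(m,[0.4915,-.3655,.045]))
E
```

```text
{'t': 2.12, 'd': array([ 0.003, -0.017,  1.705]), 'pos': array([ 0.4913, -0.3664,  0.2023]), 'yaw': 4.53, 'a': array([ 0.016, -0.012, -0.012])}
F [-0.09  0.27  0.45] M [ 0.038 -0.02   0.037] op 60.0
(np.float64(317.09488189301726), np.float64(219.6348761440668)) (np.float64(317.37314499681196), np.float64(194.54426122864595))
```

View pics/w2.png

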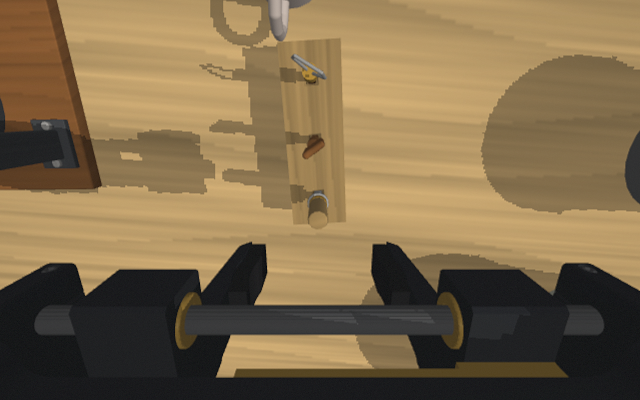

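The handle top is at (317.5,219) against a prediction of (317,219.6), and it is centred between the jaws. I'll descend and grasp.

Emit:
servo_tool(deltas=[{"dx": 0, "dy": -0.01, "dz": 0.5, "ax": 0, "ay": 0, "az": 0, "hand": 50}, {"dx": 0, "dy": -0.01, "dz": 1.0, "ax": 0, "ay": 0, "az": 0, "hand": 50}, {"dx": 0, "dy": -0.01, "dz": 1.4, "ax": 0, "ay": 0, "az": 0, "hand": 50}, {"dx": 0, "dy": -0.01, "dz": 1.7, "ax": 0, "ay": 0, "az": 0, "hand": 50}, {"dx": 0, "dy": -0.01, "dz": 1.7, "ax": 0, "ay": 0, "az": 0, "hand": 50}])

```text
clock: 2.8
tool_pos: [0.4911, -0.3647, 0.0982]
eef_rot: [0.999, 0.04, -0.001, -0.0]
contact_force: [-0.1, -0.0, 0.2]
opening: 0.573
```

Emit:
servo_tool(deltas=[{"dx": 0, "dy": 0, "dz": 0, "ax": 0, "ay": 0, "az": 0, "hand": 10}, {"dx": 0, "dy": 0, "dz": 0, "ax": 0, "ay": 0, "az": 0, "hand": 10}, {"dx": 0, "dy": 0, "dz": 0, "ax": 0, "ay": 0, "az": 0, "hand": 10}, {"dx": 0, "dy": 0, "dz": 0, "ax": 0, "ay": 0, "az": 0, "hand": 10}, {"dx": 0, "dy": 0, "dz": 0, "ax": 0, "ay": 0, "az": 0, "hand": 10}, {"dx": 0, "dy": 0, "dz": 0, "ax": 0, "ay": 0, "az": 0, "hand": 10}], newtons=30)

```text
clock: 3.55
tool_pos: [0.4918, -0.3651, 0.099]
eef_rot: [0.999, 0.04, 0.0, 0.0]
contact_force: [-0.3, 0.4, 2.4]
opening: 0.174
```

```bash
python3 - <<'E'
from h import *
plan([.4915,-.3655,.10],4.6)
m=eyes.camera_model("wrist"); im,d=eyes.snapshot("wrist"); np.savez("pics/w3.npz",im=im,d=d,**m)
cv2.imwrite("pics/w3.png",im[:,:,::-1])
E
```

```text
{'t': 3.55, 'd': array([-0.006,  0.007, -0.017]), 'pos': array([ 0.4918, -0.3651,  0.099 ]), 'yaw': 4.59, 'a': array([ 0.004, -0.005, -0.001])}
F [-0.35  0.43  2.4 ] M [ 0.077  0.022 -0.016] op 15.3
```

View pics/w3.png

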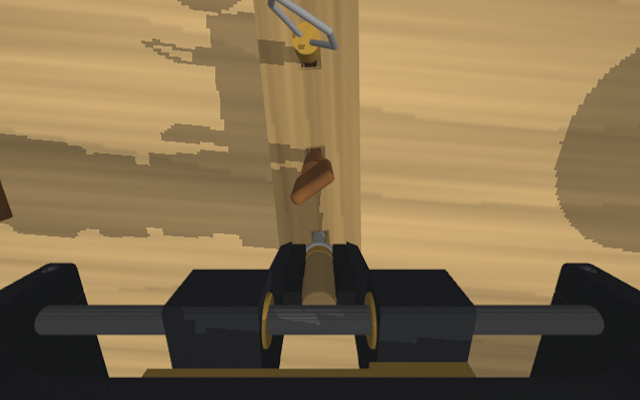

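The rod is gripped (15.3 mm opening, handle between the pads). Lift straight up.

Emit:
servo_tool(deltas=[{"dx": 0, "dy": 0, "dz": -0.2, "ax": 0, "ay": 0, "az": 0, "hand": 10}, {"dx": 0, "dy": 0, "dz": -0.5, "ax": 0, "ay": 0, "az": 0, "hand": 10}, {"dx": 0, "dy": 0, "dz": -0.9, "ax": 0, "ay": 0, "az": 0, "hand": 10}, {"dx": 0, "dy": 0, "dz": -1.4, "ax": 0, "ay": 0, "az": 0, "hand": 10}, {"dx": 0, "dy": 0, "dz": -2.0, "ax": 0, "ay": 0, "az": 0, "hand": 10}, {"dx": 0, "dy": 0, "dz": -2.7, "ax": 0, "ay": 0, "az": 0, "hand": 10}, {"dx": 0, "dy": 0, "dz": -3.2, "ax": 0, "ay": 0, "az": 0, "hand": 10}, {"dx": 0, "dy": 0, "dz": -3.2, "ax": 0, "ay": 0, "az": 0, "hand": 10}])

```text
clock: 4.6
tool_pos: [0.4928, -0.3656, 0.2943]
eef_rot: [0.999, 0.04, 0.003, 0.002]
contact_force: [-0.9, -0.1, -1.3]
opening: 0.17
```

```bash
python3 - <<'E'
from h import *
plan([.45,.165,.29],4.6)
m=eyes.camera_model("wrist"); im,d=eyes.snapshot("wrist"); np.savez("pics/w4.npz",im=im,d=d,**m)
cv2.imwrite("pics/w4.png",im[:,:,::-1])
E
```

```text
{'t': 4.6, 'd': array([-4.000e-03, -8.873e+00,  3.700e-02]), 'pos': array([ 0.4928, -0.3656,  0.2943]), 'yaw': 4.58, 'a': array([ 0.038, -0.05 , -0.003])}
F [-0.89 -0.06 -1.27] M [ 0.016 -0.009  0.017] op 14.9
```

View pics/w4.png

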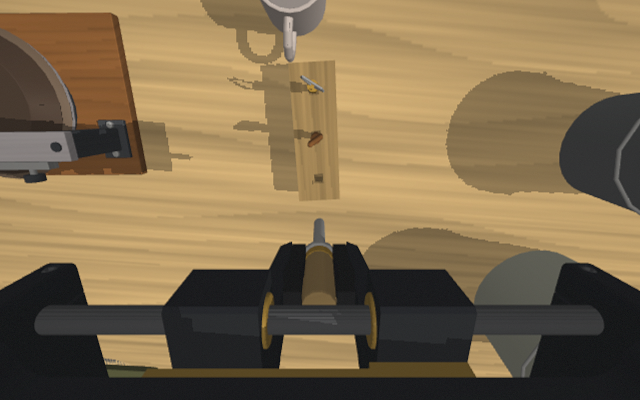

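The rod is held upright and clear (shank at (319,230)), and the hole it came from is empty. Now travel to a viewing pose near the carriage.

Emit:
servo_tool(deltas=[{"dx": 0, "dy": -0.4, "dz": 0, "ax": 0, "ay": 0, "az": 0, "hand": 10}, {"dx": 0, "dy": -1.1, "dz": 0, "ax": 0, "ay": 0, "az": 0, "hand": 10}, {"dx": 0, "dy": -2.0, "dz": 0, "ax": 0, "ay": 0, "az": 0, "hand": 10}, {"dx": 0, "dy": -2.9, "dz": 0, "ax": 0, "ay": 0, "az": 0, "hand": 10}, {"dx": 0, "dy": -3.8, "dz": 0, "ax": 0, "ay": 0, "az": 0, "hand": 10}, {"dx": 0, "dy": -4.7, "dz": 0, "ax": 0, "ay": 0, "az": 0, "hand": 10}, {"dx": 0, "dy": -5.6, "dz": 0, "ax": 0, "ay": 0, "az": 0, "hand": 10}, {"dx": 0, "dy": -6.4, "dz": 0, "ax": 0, "ay": 0, "az": 0, "hand": 10}, {"dx": 0, "dy": -7.1, "dz": 0, "ax": 0, "ay": 0, "az": 0, "hand": 10}, {"dx": 0, "dy": -7.6, "dz": 0, "ax": 0, "ay": 0, "az": 0, "hand": 10}])

```text
clock: 5.9
tool_pos: [0.4537, 0.0915, 0.2897]
eef_rot: [0.999, 0.041, -0.001, 0.0]
contact_force: [0.3, -0.3, -0.4]
opening: 0.166
```

Emit:
servo_tool(deltas=[{"dx": 0, "dy": -0.5, "dz": 0, "ax": 0, "ay": 0, "az": 0, "hand": 10}, {"dx": 0, "dy": -0.9, "dz": 0, "ax": 0, "ay": 0, "az": 0, "hand": 10}, {"dx": 0, "dy": -1.2, "dz": 0, "ax": 0, "ay": 0, "az": 0, "hand": 10}, {"dx": 0, "dy": -1.3, "dz": 0, "ax": 0, "ay": 0, "az": 0, "hand": 10}, {"dx": 0, "dy": -1.3, "dz": 0, "ax": 0, "ay": 0, "az": 0, "hand": 10}, {"dx": 0, "dy": -1.3, "dz": 0, "ax": 0, "ay": 0, "az": 0, "hand": 10}, {"dx": 0, "dy": -1.3, "dz": 0, "ax": 0, "ay": 0, "az": 0, "hand": 10}])

```text
clock: 6.78
tool_pos: [0.449, 0.1664, 0.2907]
eef_rot: [0.999, 0.039, 0.0, 0.0]
contact_force: [-0.8, -0.3, -0.2]
opening: 0.17
```

```bash
python3 - <<'E'
from h import *
plan([.45,.165,.29],4.6)
m=eyes.camera_model("wrist"); im,d=eyes.snapshot("wrist"); np.savez("pics/w5.npz",im=im,d=d,**m)
cv2.imwrite("pics/w5.png",im[:,:,::-1])
E
```

```text
{'t': 6.78, 'd': array([0.014, 0.025, 0.012]), 'pos': array([0.449 , 0.1664, 0.2907]), 'yaw': 4.5, 'a': array([ 0.005,  0.   , -0.016])}
F [-0.79 -0.33 -0.24] M [-0.045 -0.034  0.007] op 15.0
```

View pics/w5.png

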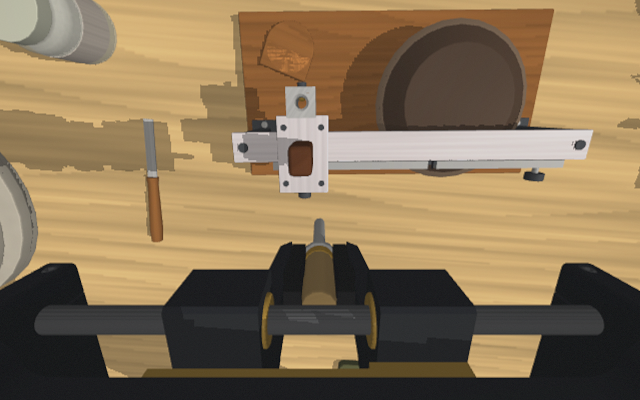

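This is a clear view: sleeve bore at about (301,102), grip at (301,158), notch line at about (432,164), and the rod's shank tip at about (320,222). Measure precisely.

```bash
python3 - <<'E'
from h import *
z=np.load("pics/w5.npz"); m={k:z[k] for k in("fx","fy","cx","cy","pose")}; im=z["im"]
crop(im,270,340,80,200,5,"pics/c6.png"); crop(im,400,470,140,190,8,"pics/c7.png")
crop(im,285,355,210,310,6,"pics/c8.png")
C=cloud(m,z["d"])
for n,(u,v) in dict(sleeve=(291,93),sleeve2=(310,110),griptop=(301,150),griptop2=(301,158),plate=(285,185),plate2=(320,125),rail=(400,147),bar=(400,165),bar2=(450,164)).items(): print(n,np.round(C[v,u],4))
E
```

```text
sleeve [0.5421 0.1978 0.1439]
sleeve2 [0.5293 0.1802 0.1457]
griptop [0.4977 0.1845 0.1763]
griptop2 [0.4913 0.184  0.1768]
plate [0.4552 0.201  0.1291]
plate2 [0.5165 0.1702 0.1281]
rail [0.5008 0.0868 0.1148]
bar [0.4827 0.0842 0.1165]
bar2 [0.488  0.0334 0.118 ]
```

View pics/c6.png

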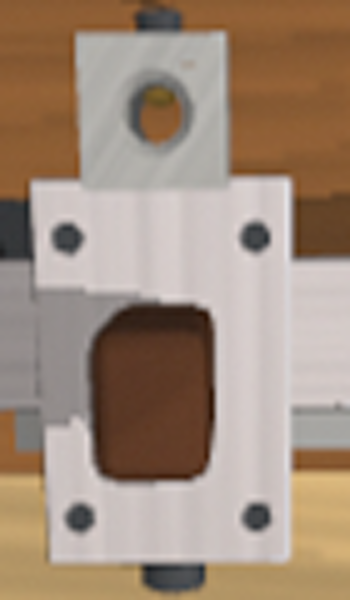

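View pics/c7.png

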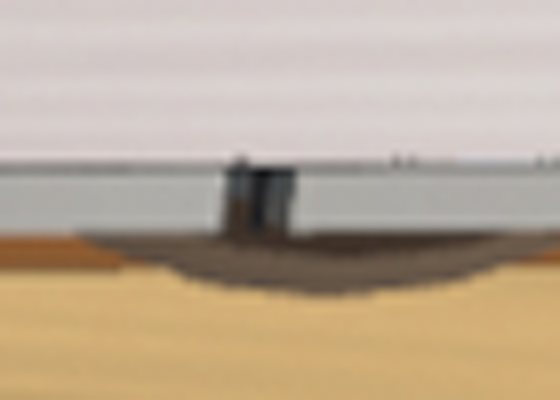

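View pics/c8.png

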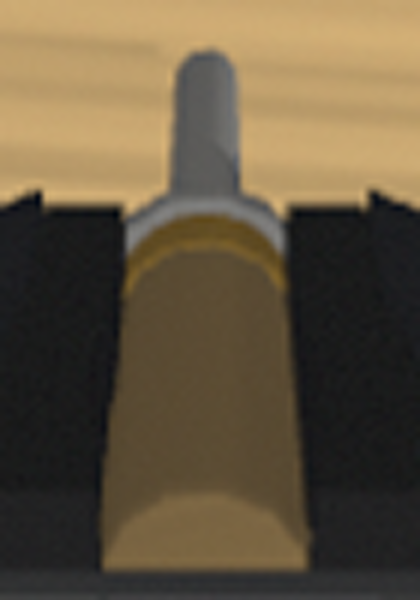

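```bash
python3 - <<'E'
from h import *
z=np.load("pics/w5.npz"); m={k:z[k] for k in("fx","fy","cx","cy","pose")}; im=z["im"]
g=im.astype(float).mean(2)
# rail upper edge (dark->bright) and lower
pts=[]
for u in range(335,515,4):
    col=g[120:142,u]; k=np.argmax(np.diff(col)); pts.append((u,120+k+.5))
pts=np.array(pts); P=np.array([onz(m,u,v,.116) for u,v in pts])
a,b=np.polyfit(P[:,1],P[:,0],1); res=P[:,0]-a*P[:,1]-b; print("rail far edge yaw",-np.degrees(np.arctan(a)),"res",res.std())
ok=abs(res)<.001; a,b=np.polyfit(P[ok,1],P[ok,0],1); th=-np.arctan(a); print(np.degrees(th),ok.sum())
f=lambda c,o,s:o+(c+.5)/s-.5
sl=onz(m,f(157,270,5),f(111,80,5),.1465); gr=onz(m,f(153,270,5),f(406,80,5),.1785)
no=onz(m,f(258,400,8),f(200,140,8),.117); n1=onz(m,f(228,400,8),f(200,140,8),.117); n2=onz(m,f(292,400,8),f(200,140,8),.117)
print("sleeve",sl,"grip",gr,"notch",no, "width",n1-n2)
ex=np.array([np.cos(th),np.sin(th),0]); ey=np.array([-np.sin(th),np.cos(th),0])
print("grip->sleeve in rail frame",(sl-gr)@ex,(sl-gr)@ey)
print("notch rel grip along rail",(no-gr)@ey,"rel sleeve",(no-sl)@ey,"x",(no-gr)@ex)
# rod
for n,(u,v,zz) in dict(tip=(209,55,.2005),coll=(206,215,.262),top=(206,530,.3065)).items():
    print(n,onz(m,f(u,285,6),f(v,210,6),zz))
T=m["pose"]; s=r.get_state(); print("tcp",s["tool_pos"])
for u,v in [(270+155/5,80+45/5),(270+155/5,80+175/5),(285,115)]: pass
E
```

```text
rail far edge yaw 5.080155107966277 res 0.0002958449793262627
5.080155107966277 45
sleeve [0.53545765 0.18846651 0.1465    ] grip [0.4892687  0.18447975 0.1785    ] notch [0.4857825  0.05161058 0.117     ] width [-0.00064996  0.00825686  0.        ]
grip->sleeve in rail frame 0.04636053599120578 -0.00011890311316112376
notch rel grip along rail -0.13203852891452642 rel sleeve -0.1319196258013653 x -0.015237970989425297
tip [0.44849497 0.16557435 0.2005    ]
coll [0.45538293 0.16656729 0.262     ]
top [0.45224877 0.16635906 0.3065    ]
tcp [0.44900386 0.1666125  0.29072623]
```

The measurements agree: grip to sleeve is 46.4 mm (47 given), rail yaw is 5.1°, and the notch lies 132 mm along -y from the carriage. Now I'll move the rod over the sleeve at the same height and look again.

```bash
python3 - <<'E'
from h import *
plan([.536,.1895,.29],5.1)
E
```

```text
{'t': 6.83, 'd': array([ 1.475, -0.266,  0.012]), 'pos': array([0.449 , 0.1666, 0.2907]), 'yaw': 4.52, 'a': array([ 0.003, -0.   , -0.097])}
F [-0.07  0.83 -1.3 ] M [-0.006  0.027 -0.035] op 15.0
```

Emit:
servo_tool(deltas=[{"dx": 0.4, "dy": -0.07, "dz": 0, "ax": 0, "ay": 0, "az": -0.09, "hand": 10}, {"dx": 0.9, "dy": -0.17, "dz": 0, "ax": 0, "ay": 0, "az": -0.09, "hand": 10}, {"dx": 1.3, "dy": -0.24, "dz": 0, "ax": 0, "ay": 0, "az": -0.09, "hand": 10}, {"dx": 1.475, "dy": -0.266, "dz": 0.2, "ax": 0, "ay": 0, "az": -0.09, "hand": 10}, {"dx": 1.475, "dy": -0.266, "dz": 0.4, "ax": 0, "ay": 0, "az": -0.09, "hand": 10}, {"dx": 1.475, "dy": -0.266, "dz": 0.4, "ax": 0, "ay": 0, "az": -0.09, "hand": 10}, {"dx": 1.475, "dy": -0.266, "dz": 0.4, "ax": 0, "ay": 0, "az": -0.09, "hand": 10}, {"dx": 1.475, "dy": -0.266, "dz": 0.4, "ax": 0, "ay": 0, "az": -0.09, "hand": 10}])

```text
clock: 7.82
tool_pos: [0.5356, 0.1903, 0.2671]
eef_rot: [0.999, 0.045, 0.0, -0.0]
contact_force: [0.6, 0.4, -0.3]
opening: 0.171
```

```bash
python3 - <<'E'
from h import *
plan([.536,.1895,.29],5.1)
m=eyes.camera_model("wrist"); im,d=eyes.snapshot("wrist"); np.savez("pics/w6.npz",im=im,d=d,**m)
crop(im,270,370,120,270,4,"pics/c9.png")
print([np.round(4*(np.array(proj(m,p))-[270,120]+.5)-.5,1) for p in ([.5355,.1885,.1465],[.4893,.1845,.1785])])
s,_=eyes.snapshot("scene"); crop(s,320,400,130,220,6,"pics/c10.png")
E
```

```text
{'t': 7.83, 'd': array([ 0.005,  0.014, -0.381]), 'pos': array([0.5356, 0.1903, 0.2671]), 'yaw': 5.14, 'a': array([-0.001, -0.005,  0.007])}
F [ 0.58  0.43 -0.26] M [0.082 0.016 0.012] op 15.1
[array([203.7, 347. ]), array([203.4, 607.1])]
```

View pics/c9.png

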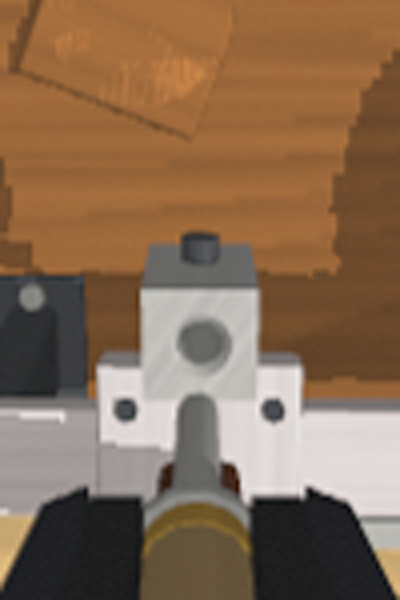

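View pics/c10.png

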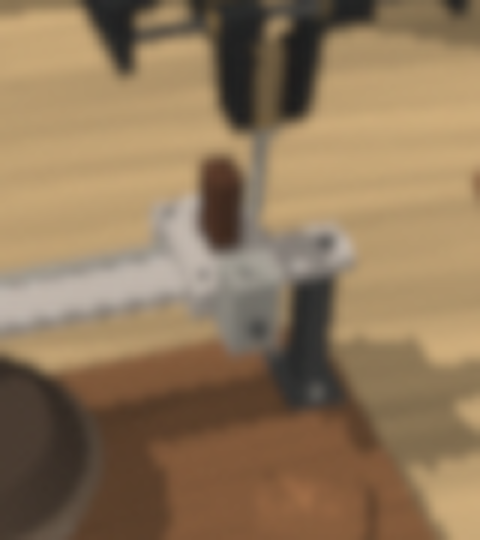

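```bash
python3 - <<'E'
from h import *
z=np.load("pics/w6.npz"); m={k:z[k] for k in("fx","fy","cx","cy","pose")}
f=lambda c,o,s:o+(c+.5)/s-.5
print(m["pose"][:3,3])
print("mouth",onz(m,f(204,270,4),f(342,120,4),.1465))
# tip: end edge at v~393 bottom far edge; centre of tapered end ~ +8px
for zz in (.177,.178,.179): print("tip",onz(m,f(197.5,270,4),f(401,120,4),zz))
for v,zz in ((470,.205),): print("shank",onz(m,f(199,270,4),f(v,120,4),zz))
E
```

```text
[0.61471767 0.19715842 0.38788922]
mouth [0.53667623 0.18853798 0.1465    ]
tip [0.53424896 0.18978348 0.177     ]
tip [0.53463053 0.18981845 0.178     ]
tip [0.53501209 0.18985342 0.179     ]
shank [0.53214811 0.18934695 0.205     ]
```

Emit:
servo_tool(deltas=[{"dx": 0.025, "dy": 0.02, "dz": 0.15, "ax": 0, "ay": 0, "az": 0, "hand": 10}, {"dx": 0.025, "dy": 0.02, "dz": 0.3, "ax": 0, "ay": 0, "az": 0, "hand": 10}, {"dx": 0.025, "dy": 0.02, "dz": 0.44, "ax": 0, "ay": 0, "az": 0, "hand": 10}, {"dx": 0.025, "dy": 0.02, "dz": 0.44, "ax": 0, "ay": 0, "az": 0, "hand": 10}, {"dx": 0.025, "dy": 0.02, "dz": 0.44, "ax": 0, "ay": 0, "az": 0, "hand": 10}, {"dx": 0.025, "dy": 0.02, "dz": 0.44, "ax": 0, "ay": 0, "az": 0, "hand": 10}])

```text
clock: 8.68
tool_pos: [0.5376, 0.1894, 0.2406]
eef_rot: [0.999, 0.045, 0.0, -0.0]
contact_force: [0.2, 0.2, -0.7]
opening: 0.165
```

```bash
python3 - <<'E'
from h import *
plan([.536,.1895,.29],5.1)
m=eyes.camera_model("wrist"); im,d=eyes.snapshot("wrist"); np.savez("pics/w7.npz",im=im,d=d,**m)
crop(im,280,360,160,260,6,"pics/c11.png")
print([np.round(6*(np.array(proj(m,p))-[280,160]+.5)-.5,1) for p in ([.536,.1885,.1465],)])
E
```

```text
{'t': 8.68, 'd': array([-0.026, -0.005, -0.824]), 'pos': array([0.5376, 0.1894, 0.2406]), 'yaw': 5.13, 'a': array([-0.002, -0.007,  0.006])}
F [ 0.16  0.23 -0.73] M [-0.028 -0.03  -0.045] op 14.6
[array([238.6, 352.9])]
```

View pics/c11.png

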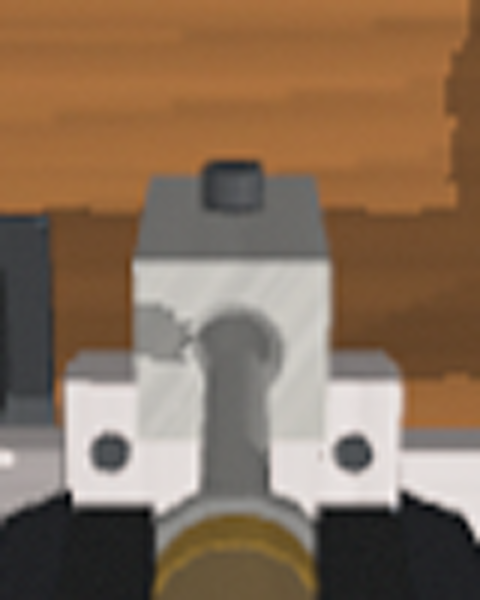

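```bash
python3 - <<'E'
from h import *
z=np.load("pics/w7.npz"); m={k:z[k] for k in("fx","fy","cx","cy","pose")}; im=z["im"].astype(float)
c=np.clip((im-40)*1.9,0,255).astype(np.uint8)
crop(c,300,340,195,250,14,"pics/c12.png")
for p in ([.5376,.1894,.1516],[.536,.1885,.1465],[.537,.1885,.1465]): print(np.round(14*(np.array(proj(m,p))-[300,195]+.5)-.5,1))
E
```

```text
[264.  338.3]
[277.3 334.1]
[278.9 317.8]
```

View pics/c12.png

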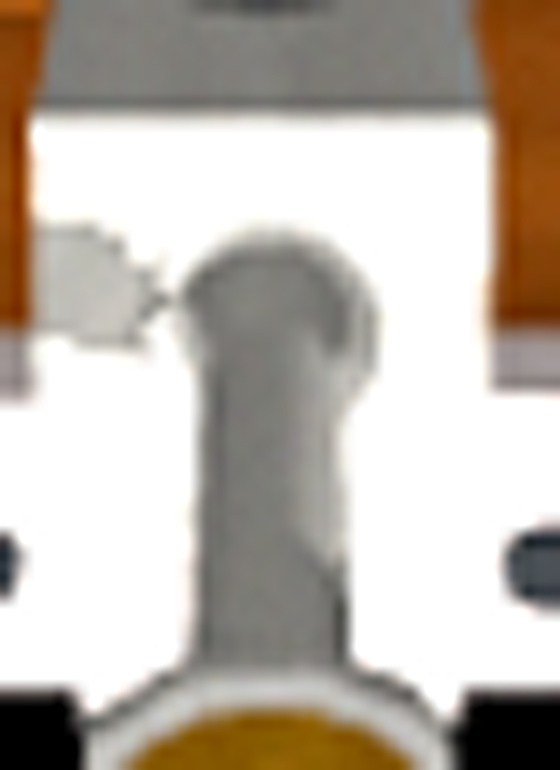

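The hole centre is at u≈281 and the rod at u≈272 in this zoom, so the rod is about 0.5 mm to the left; the height relation fits alignment in x. I'll nudge 0.5 mm and enter gently.

Emit:
servo_tool(deltas=[{"dx": 0, "dy": 0.008, "dz": 0.05, "ax": 0, "ay": 0, "az": 0, "hand": 10}, {"dx": 0, "dy": 0.008, "dz": 0.1, "ax": 0, "ay": 0, "az": 0, "hand": 10}, {"dx": 0, "dy": 0.008, "dz": 0.15, "ax": 0, "ay": 0, "az": 0, "hand": 10}, {"dx": 0, "dy": 0.008, "dz": 0.2, "ax": 0, "ay": 0, "az": 0, "hand": 10}, {"dx": 0, "dy": 0.008, "dz": 0.2, "ax": 0, "ay": 0, "az": 0, "hand": 10}, {"dx": 0, "dy": 0.008, "dz": 0.2, "ax": 0, "ay": 0, "az": 0, "hand": 10}])

```text
clock: 9.48
tool_pos: [0.5374, 0.1889, 0.2283]
eef_rot: [0.999, 0.045, -0.0, 0.0]
contact_force: [-0.3, 0.0, -1.1]
opening: 0.171
```

```bash
python3 - <<'E'
from h import *
plan([.536,.1895,.1775],5.1)
m=eyes.camera_model("wrist"); im,d=eyes.snapshot("wrist"); np.savez("pics/w8.npz",im=im,d=d,**m)
crop(im,280,360,160,260,6,"pics/c13.png")
E
```

```text
{'t': 9.47, 'd': array([-0.022, -0.013,  0.846]), 'pos': array([0.5374, 0.1889, 0.2283]), 'yaw': 5.14, 'a': array([0.   , 0.002, 0.006])}
F [-0.32  0.01 -1.14] M [0.099 0.047 0.021] op 15.1
```

View pics/c13.png

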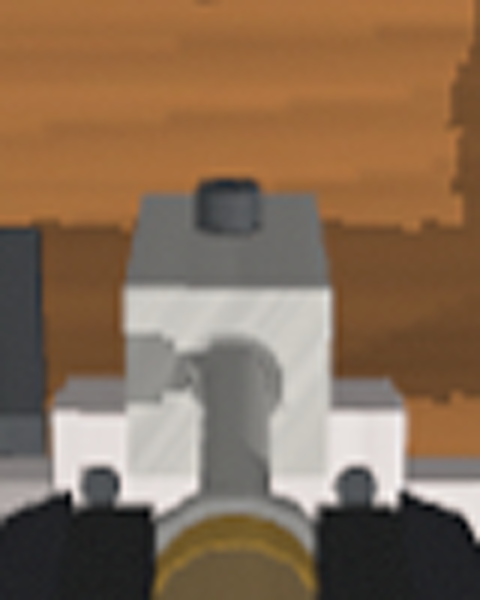

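The tip is about 7 mm into the bore with no side force. Continue down.

Emit:
servo_tool(deltas=[{"dx": 0, "dy": 0.003, "dz": 0.08, "ax": 0, "ay": 0, "az": 0, "hand": 10}, {"dx": 0, "dy": 0.003, "dz": 0.16, "ax": 0, "ay": 0, "az": 0, "hand": 10}, {"dx": 0, "dy": 0.003, "dz": 0.24, "ax": 0, "ay": 0, "az": 0, "hand": 10}, {"dx": 0, "dy": 0.003, "dz": 0.32, "ax": 0, "ay": 0, "az": 0, "hand": 10}, {"dx": 0, "dy": 0.003, "dz": 0.4, "ax": 0, "ay": 0, "az": 0, "hand": 10}, {"dx": 0, "dy": 0.003, "dz": 0.4, "ax": 0, "ay": 0, "az": 0, "hand": 10}])

```text
clock: 10.28
tool_pos: [0.5366, 0.1887, 0.2034]
eef_rot: [0.999, 0.045, -0.001, 0.0]
contact_force: [-2.3, 1.4, -1.4]
opening: 0.168
```

Emit:
servo_tool(deltas=[{"dx": 0, "dy": 0, "dz": 0.08, "ax": 0, "ay": 0, "az": 0, "hand": 10}, {"dx": 0, "dy": 0, "dz": 0.16, "ax": 0, "ay": 0, "az": 0, "hand": 10}, {"dx": 0, "dy": 0, "dz": 0.24, "ax": 0, "ay": 0, "az": 0, "hand": 10}, {"dx": 0, "dy": 0, "dz": 0.32, "ax": 0, "ay": 0, "az": 0, "hand": 10}, {"dx": 0, "dy": 0, "dz": 0.32, "ax": 0, "ay": 0, "az": 0, "hand": 10}])

```text
clock: 10.9
tool_pos: [0.537, 0.1885, 0.1842]
eef_rot: [0.999, 0.045, -0.001, 0.0]
contact_force: [-3.2, 1.4, -2.9]
opening: 0.171
```

```bash
python3 - <<'E'
from h import *
plan([.536,.1895,.1775],5.1)
E
```

```text
{'t': 10.9, 'd': array([-0.014, -0.019,  0.111]), 'pos': array([0.537 , 0.1885, 0.1842]), 'yaw': 5.14, 'a': array([0.004, 0.014, 0.007])}
F [-3.2   1.41 -2.87] M [0.377 0.715 0.058] op 15.1
```

Emit:
servo_tool(deltas=[{"dx": -0.005, "dy": 0, "dz": 0.04, "ax": 0, "ay": 0, "az": 0, "hand": 10}, {"dx": -0.005, "dy": 0, "dz": 0.08, "ax": 0, "ay": 0, "az": 0, "hand": 10}, {"dx": -0.005, "dy": 0, "dz": 0.1, "ax": 0, "ay": 0, "az": 0, "hand": 10}, {"dx": -0.005, "dy": 0, "dz": 0.1, "ax": 0, "ay": 0, "az": 0, "hand": 10}])

```text
clock: 11.4
tool_pos: [0.537, 0.1885, 0.1788]
eef_rot: [0.999, 0.045, -0.0, 0.0]
contact_force: [-3.3, 0.3, -1.0]
opening: 0.173
```

```bash
python3 - <<'E'
from h import *
plan([.536,.1895,.1775],5.1)
m=eyes.camera_model("wrist"); im,d=eyes.snapshot("wrist"); np.savez("pics/w9.npz",im=im,d=d,**m)
cv2.imwrite("pics/w9.png",im[:,:,::-1])
s,_=eyes.snapshot("scene"); crop(s,320,400,130,220,6,"pics/c14.png")
E
```

```text
{'t': 11.4, 'd': array([-0.015, -0.019,  0.022]), 'pos': array([0.537 , 0.1885, 0.1788]), 'yaw': 5.14, 'a': array([0.002, 0.004, 0.006])}
F [-3.33  0.31 -1.02] M [ 0.245  0.848 -0.004] op 15.2
```

View pics/w9.png

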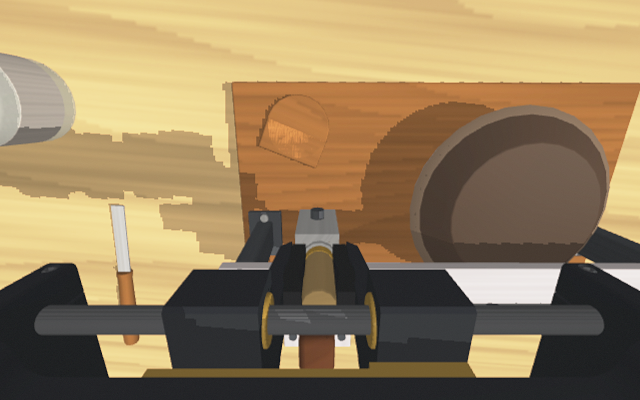

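View pics/c14.png

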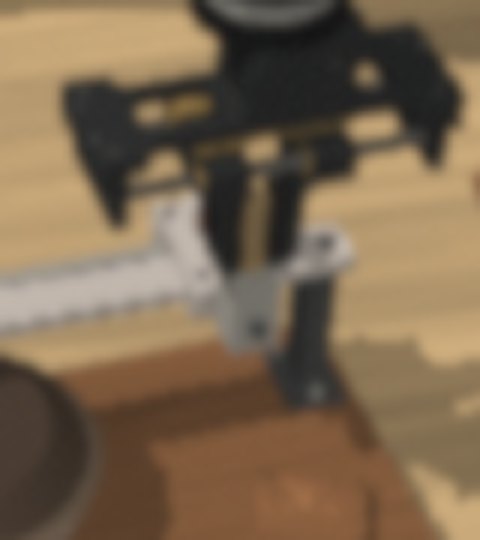

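The collar is almost on the sleeve, and the fingers and body are clear of the grip. Press down in small steps until the force rises.

Emit:
servo_tool(deltas=[{"dx": -0.003, "dy": 0, "dz": 0.02, "ax": 0, "ay": 0, "az": 0, "hand": 10}, {"dx": -0.003, "dy": 0, "dz": 0.04, "ax": 0, "ay": 0, "az": 0, "hand": 10}, {"dx": -0.003, "dy": 0, "dz": 0.04, "ax": 0, "ay": 0, "az": 0, "hand": 10}])

```text
clock: 11.88
tool_pos: [0.537, 0.1885, 0.1766]
eef_rot: [0.999, 0.045, 0.0, 0.0]
contact_force: [-3.4, 0.4, 0.9]
opening: 0.173
```

```bash
python3 - <<'E'
from h import *
plan([.536,.1895,.1775],5.1)
E
```

```text
{'t': 11.88, 'd': array([-0.015, -0.018, -0.014]), 'pos': array([0.537 , 0.1885, 0.1766]), 'yaw': 5.13, 'a': array([ 0.001, -0.   ,  0.005])}
F [-3.43  0.43  0.9 ] M [ 0.102  0.849 -0.064] op 15.2
```

Emit:
servo_tool(deltas=[{"dx": -0.005, "dy": 0, "dz": 0.02, "ax": 0, "ay": 0, "az": 0, "hand": 10}, {"dx": -0.005, "dy": 0, "dz": 0.04, "ax": 0, "ay": 0, "az": 0, "hand": 10}, {"dx": -0.005, "dy": 0, "dz": 0.04, "ax": 0, "ay": 0, "az": 0, "hand": 10}])

```text
clock: 12.25
tool_pos: [0.537, 0.1885, 0.1761]
eef_rot: [0.999, 0.045, 0.001, -0.0]
contact_force: [-6.2, 0.2, 16.6]
opening: 0.171
```

Emit:
servo_tool(deltas=[{"dx": 0, "dy": 0, "dz": 0.02, "ax": 0, "ay": 0, "az": 0, "hand": 10}, {"dx": 0, "dy": 0, "dz": 0.04, "ax": 0, "ay": 0, "az": 0, "hand": 10}, {"dx": 0, "dy": 0, "dz": 0.04, "ax": 0, "ay": 0, "az": 0, "hand": 10}])

```text
clock: 12.62
tool_pos: [0.5372, 0.1886, 0.1758]
eef_rot: [0.999, 0.044, 0.001, -0.0]
contact_force: [-11.3, -2.4, 31.8]
opening: 0.173
```

```bash
python3 - <<'E'
from h import *
plan([.536,.1895,.1775],5.1)
E
```

```text
{'t': 12.62, 'd': array([-0.018, -0.017, -0.029]), 'pos': array([0.5372, 0.1886, 0.1758]), 'yaw': 5.1, 'a': array([-0.003, -0.027,  0.   ])}
F [-11.31  -2.35  31.8 ] M [-0.5    2.369 -0.009] op 15.2
```

The rod is firmly stopped (z = 0.176, force rising to 32 N): the collar is seated. Ease the load and open.

Emit:
servo_tool(deltas=[{"dx": 0.005, "dy": 0, "dz": -0.03, "ax": 0, "ay": 0, "az": 0, "hand": 10}, {"dx": 0.008, "dy": 0, "dz": -0.05, "ax": 0, "ay": 0, "az": 0, "hand": 10}, {"dx": 0.008, "dy": 0, "dz": -0.05, "ax": 0, "ay": 0, "az": 0, "hand": 16}, {"dx": 0.008, "dy": 0, "dz": -0.05, "ax": 0, "ay": 0, "az": 0, "hand": 24}, {"dx": 0.008, "dy": 0, "dz": -0.05, "ax": 0, "ay": 0, "az": 0, "hand": 34}, {"dx": 0.008, "dy": 0, "dz": -0.05, "ax": 0, "ay": 0, "az": 0, "hand": 34}, {"dx": 0.008, "dy": 0, "dz": -0.05, "ax": 0, "ay": 0, "az": 0, "hand": 34}])

```text
clock: 13.5
tool_pos: [0.5373, 0.1886, 0.1748]
eef_rot: [0.999, 0.045, 0.0, 0.0]
contact_force: [0.7, 0.7, 0.6]
opening: 0.386
```

```bash
python3 - <<'E'
from h import *
plan([.536,.1895,.30],5.1)
m=eyes.camera_model("wrist"); im,d=eyes.snapshot("wrist"); np.savez("pics/w10.npz",im=im,d=d,**m)
crop(im,270,370,190,390,4,"pics/c15.png")
E
```

```text
{'t': 13.5, 'd': array([-0.02 , -0.018, -2.087]), 'pos': array([0.5373, 0.1886, 0.1748]), 'yaw': 5.13, 'a': array([ 0.001, -0.002,  0.005])}
F [0.72 0.72 0.61] M [ 0.005 -0.004  0.052] op 34.0
```

View pics/c15.png

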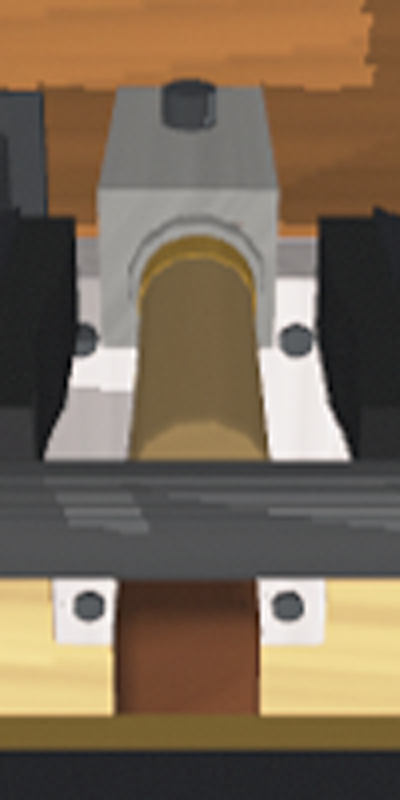

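The collar sits flat on the sleeve. Rise clear, then back off to re-measure the carriage.

Emit:
servo_tool(deltas=[{"dx": 0, "dy": 0, "dz": -0.3, "ax": 0, "ay": 0, "az": 0, "hand": 34}, {"dx": 0, "dy": 0, "dz": -0.8, "ax": 0, "ay": 0, "az": 0, "hand": 50}, {"dx": 0, "dy": 0, "dz": -1.4, "ax": 0, "ay": 0, "az": 0, "hand": 50}, {"dx": -0.4, "dy": 0.1, "dz": -1.8, "ax": 0, "ay": 0, "az": 0, "hand": 50}, {"dx": -1.0, "dy": 0.3, "dz": -1.8, "ax": 0, "ay": 0, "az": 0, "hand": 50}, {"dx": -1.4, "dy": 0.4, "dz": -1.8, "ax": 0, "ay": 0, "az": 0, "hand": 50}, {"dx": -1.4, "dy": 0.4, "dz": -1.8, "ax": 0, "ay": 0, "az": 0, "hand": 50}, {"dx": -1.4, "dy": 0.4, "dz": -1.8, "ax": 0, "ay": 0, "az": 0, "hand": 50}, {"dx": -1.4, "dy": 0.4, "dz": -1.8, "ax": 0, "ay": 0, "az": 0, "hand": 50}])

```text
clock: 14.68
tool_pos: [0.4568, 0.1577, 0.2828]
eef_rot: [0.999, 0.045, 0.0, -0.0]
contact_force: [0.6, -0.2, 0.1]
opening: 0.566
```

```bash
python3 - <<'E'
from h import *
plan([.489,.185,.25],5.1)
m=eyes.camera_model("wrist"); im,d=eyes.snapshot("wrist"); np.savez("pics/w11.npz",im=im,d=d,**m)
cv2.imwrite("pics/w11.png",im[:,:,::-1])
C=cloud(m,d)
E
```

```text
{'t': 14.68, 'd': array([ 0.575, -0.405,  0.548]), 'pos': array([0.4568, 0.1577, 0.2828]), 'yaw': 5.13, 'a': array([-0.004, -0.01 ,  0.005])}
F [ 0.61 -0.16  0.1 ] M [ 0.051  0.044 -0.032] op 49.9
```

View pics/w11.png

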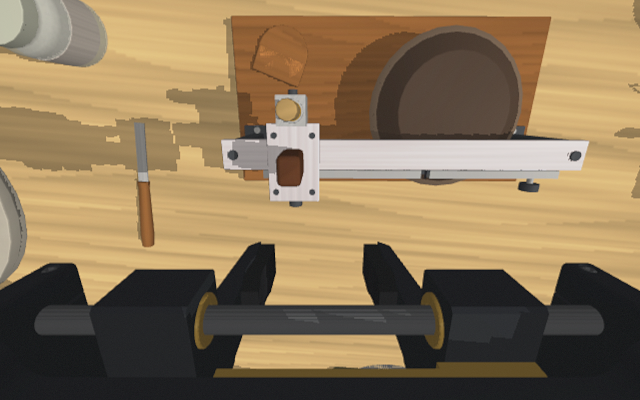

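The rod stands in the sleeve (handle top at (288,109)), the grip is at (290,168) and the notch line is at (425,175). Re-measure the grip and notch, and check the rod's top height.

```bash
python3 - <<'E'
from h import *
z=np.load("pics/w11.npz"); m={k:z[k] for k in("fx","fy","cx","cy","pose")}; im=z["im"]
crop(im,260,340,85,215,5,"pics/c16.png"); crop(im,400,450,160,190,12,"pics/c17.png")
C=cloud(m,z["d"]); print("rodtop",C[109,288],"grip",C[168,290],"plate",C[190,285],"sleeve",C[97,302])
E
```

```text
rodtop [0.53607231 0.18615243 0.1929567 ] grip [0.49134724 0.18373881 0.1761267 ] plate [0.45918167 0.19156067 0.12718157] sleeve [0.5468938  0.17990246 0.14370723]
```

View pics/c16.png

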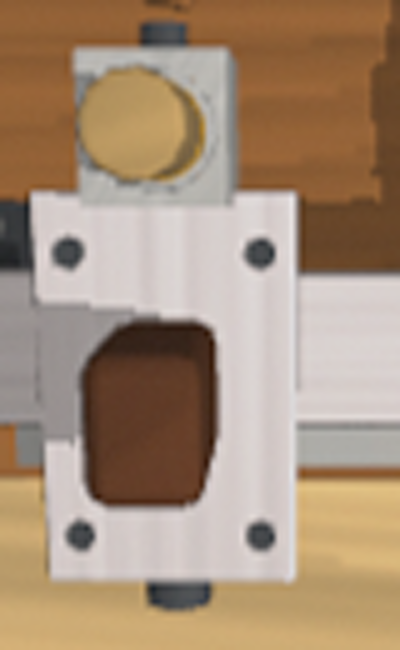

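View pics/c17.png

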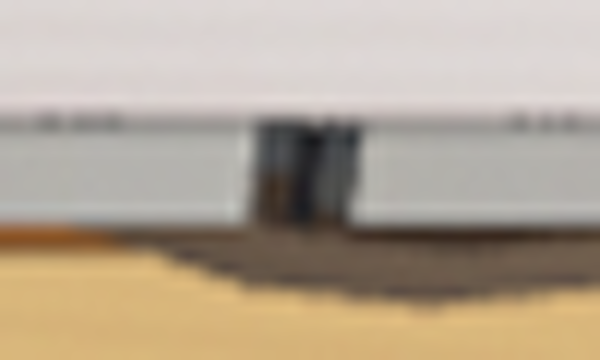

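```bash
python3 - <<'E'
from h import *
z=np.load("pics/w11.npz"); m={k:z[k] for k in("fx","fy","cx","cy","pose")}; im=z["im"]
f=lambda c,o,s:o+(c+.5)/s-.5
th=np.radians(5.1); ex=np.array([np.cos(th),np.sin(th),0]); ey=np.array([-np.sin(th),np.cos(th),0])
rt=onz(m,f(132.5,260,5),f(123,85,5),.194)
cs=[onz(m,f(u,260,5),f(v,85,5),.146) for u,v in((74,48),(229,48),(234,205),(79,203))]; sc=np.mean(cs,0)
gt=onz(m,f(147,260,5),f(430,85,5),.1785)
no=onz(m,f(303,400,12),f(172,160,12),.117)
print("rodtop",rt,"sleeve",sc,"grip",gt,"notch",no)
for n,a in (("rod-sleeve",rt-sc),("sleeve-grip",sc-gt),("rod-grip",rt-gt),("notch-grip",no-gt),("notch-sleeve",no-sc)): print(n,np.round([a@ex*1e3,a@ey*1e3],1))
# collar ring visible: 135..212
cc=onz(m,f(150,260,5),f(123,85,5),.150); print("collar",(cc-sc)@ex,(cc-sc)@ey)
plan([.489,.1845,.25],5.1)
E
```

```text
rodtop [0.53582094 0.18735348 0.194     ] sleeve [0.53546924 0.18889245 0.146     ] grip [0.48965242 0.1842076  0.1785    ] notch [0.48604088 0.05182133 0.117     ]
rod-sleeve [ 0.2 -1.6]
sleeve-grip [46.1  0.6]
rod-grip [46.3 -1. ]
notch-grip [ -15.4 -131.5]
notch-sleeve [ -61.4 -132.1]
collar 0.0006477198780013953 0.00028203017819638984
{'t': 14.72, 'd': array([ 0.578, -0.399,  0.546]), 'pos': array([0.4566, 0.1576, 0.2827]), 'yaw': 5.13, 'a': array([-0.002, -0.006,  0.005])}
F [-0.97  0.22  0.13] M [ 0.067 -0.013  0.008] op 50.0
```

The grip centre is at (0.4895, 0.1843). Collar and sleeve are coaxial within 1 mm, and the notch is 131.5–132 mm ahead. Move above the grip and lower onto it, 12 mm above its centre so the hand clears the rod top.

Emit:
servo_tool(deltas=[{"dx": 0.3, "dy": -0.2, "dz": 0.2, "ax": 0, "ay": 0, "az": 0, "hand": 50}, {"dx": 0.583, "dy": -0.395, "dz": 0.5, "ax": 0, "ay": 0, "az": 0, "hand": 50}, {"dx": 0.583, "dy": -0.395, "dz": 0.5, "ax": 0, "ay": 0, "az": 0, "hand": 50}, {"dx": 0.583, "dy": -0.395, "dz": 0.5, "ax": 0, "ay": 0, "az": 0, "hand": 50}])

```text
clock: 15.22
tool_pos: [0.488, 0.1834, 0.253]
eef_rot: [0.999, 0.045, -0.0, 0.0]
contact_force: [-0.2, 0.2, 0.7]
opening: 0.569
```

```bash
python3 - <<'E'
from h import *
plan([.4895,.1843,.171],5.1)
m=eyes.camera_model("wrist"); im,d=eyes.snapshot("wrist"); np.savez("pics/w12.npz",im=im,d=d,**m)
cv2.imwrite("pics/w12.png",im[:,:,::-1])
print(proj(m,[.4895,.1843,.1785]))
E
```

```text
{'t': 15.22, 'd': array([ 0.027, -0.014,  1.367]), 'pos': array([0.488 , 0.1834, 0.253 ]), 'yaw': 5.12, 'a': array([0.006, 0.007, 0.003])}
F [-0.21  0.2   0.67] M [-0.028  0.025 -0.08 ] op 50.2
(np.float64(317.26119985412606), np.float64(223.58553215035963))
```

View pics/w12.png

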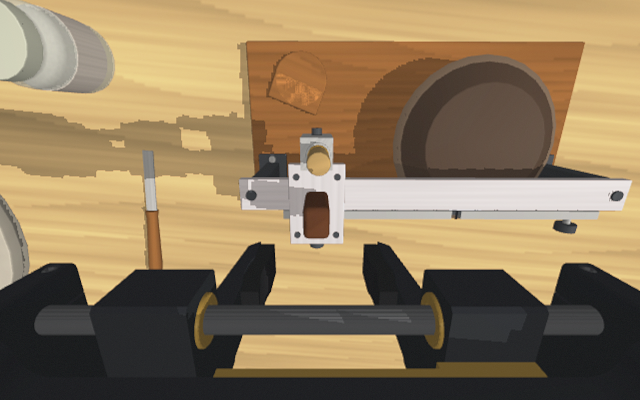

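The grip top at (316,223) matches the prediction. Descend and grasp.

Emit:
servo_tool(deltas=[{"dx": 0.005, "dy": 0, "dz": 0.4, "ax": 0, "ay": 0, "az": 0, "hand": 50}, {"dx": 0.005, "dy": 0, "dz": 0.8, "ax": 0, "ay": 0, "az": 0, "hand": 50}, {"dx": 0.005, "dy": 0, "dz": 1.15, "ax": 0, "ay": 0, "az": 0, "hand": 50}, {"dx": 0.005, "dy": 0, "dz": 1.36, "ax": 0, "ay": 0, "az": 0, "hand": 50}, {"dx": 0.005, "dy": 0, "dz": 1.36, "ax": 0, "ay": 0, "az": 0, "hand": 50}, {"dx": 0.005, "dy": 0, "dz": 1.36, "ax": 0, "ay": 0, "az": 0, "hand": 50}])

```text
clock: 16.02
tool_pos: [0.4891, 0.184, 0.1721]
eef_rot: [0.999, 0.045, 0.001, -0.0]
contact_force: [-0.4, -0.5, 0.2]
opening: 0.573
```

Emit:
servo_tool(deltas=[{"dx": 0, "dy": 0, "dz": 0, "ax": 0, "ay": 0, "az": 0, "hand": 14}, {"dx": 0, "dy": 0, "dz": 0, "ax": 0, "ay": 0, "az": 0, "hand": 14}, {"dx": 0, "dy": 0, "dz": 0, "ax": 0, "ay": 0, "az": 0, "hand": 14}, {"dx": 0, "dy": 0, "dz": 0, "ax": 0, "ay": 0, "az": 0, "hand": 14}, {"dx": 0, "dy": 0, "dz": 0, "ax": 0, "ay": 0, "az": 0, "hand": 14}, {"dx": 0, "dy": 0, "dz": 0, "ax": 0, "ay": 0, "az": 0, "hand": 14}], newtons=25)

```text
clock: 16.77
tool_pos: [0.4888, 0.1843, 0.1715]
eef_rot: [0.999, 0.045, 0.0, -0.0]
contact_force: [-1.1, 1.7, 3.9]
opening: 0.223
```

```bash
python3 - <<'E'
from h import *
plan([.4895,.1843,.171],5.1)
m=eyes.camera_model("wrist"); im,d=eyes.snapshot("wrist"); np.savez("pics/w13.npz",im=im,d=d,**m)
cv2.imwrite("pics/w13.png",im[:,:,::-1])
E
```

```text
{'t': 16.77, 'd': array([0.012, 0.002, 0.009]), 'pos': array([0.4888, 0.1843, 0.1715]), 'yaw': 5.15, 'a': array([-0.005, -0.005,  0.008])}
F [-1.12  1.65  3.9 ] M [ 0.451  0.226 -0.029] op 19.6
```

View pics/w13.png

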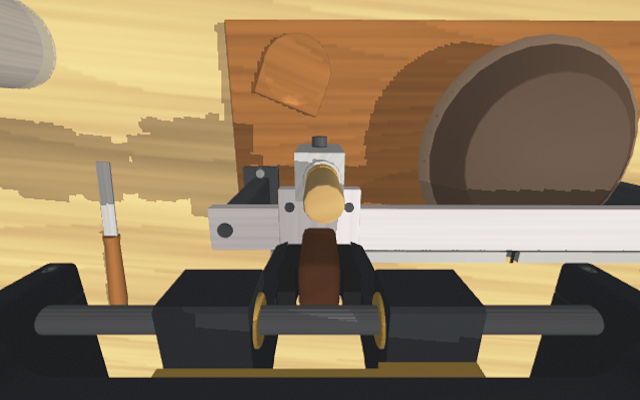

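The grip is held (19.6 mm opening); the notch line is at about (513,257). Slide most of the way (102 mm of 132), then re-measure.

Emit:
servo_tool(deltas=[{"dx": 0, "dy": 0.04, "dz": 0, "ax": 0, "ay": 0, "az": 0, "hand": 14}, {"dx": 0, "dy": 0.12, "dz": 0, "ax": 0, "ay": 0, "az": 0, "hand": 14}, {"dx": 0, "dy": 0.24, "dz": 0, "ax": 0, "ay": 0, "az": 0, "hand": 14}, {"dx": 0, "dy": 0.36, "dz": 0, "ax": 0, "ay": 0, "az": 0, "hand": 14}, {"dx": 0, "dy": 0.48, "dz": 0, "ax": 0, "ay": 0, "az": 0, "hand": 14}, {"dx": 0, "dy": 0.6, "dz": 0, "ax": 0, "ay": 0, "az": 0, "hand": 14}, {"dx": 0, "dy": 0.7, "dz": 0, "ax": 0, "ay": 0, "az": 0, "hand": 14}, {"dx": 0, "dy": 0.7, "dz": 0, "ax": 0, "ay": 0, "az": 0, "hand": 14}])

```text
clock: 17.82
tool_pos: [0.4925, 0.142, 0.1715]
eef_rot: [0.999, 0.045, 0.0, -0.0]
contact_force: [-0.8, -0.1, 4.8]
opening: 0.225
```

```bash
python3 - <<'E'
from h import *
plan([.4895,.1843,.171],5.1)
E
```

```text
{'t': 17.82, 'd': array([ 0.014, -0.706,  0.008]), 'pos': array([0.4925, 0.142 , 0.1715]), 'yaw': 5.13, 'a': array([-0.001, -0.002,  0.006])}
F [-0.82 -0.11  4.8 ] M [ 0.322  0.214 -0.019] op 19.8
```

Moves freely. Continue.

Emit:
servo_tool(deltas=[{"dx": 0, "dy": 0.08, "dz": 0, "ax": 0, "ay": 0, "az": 0, "hand": 14}, {"dx": 0, "dy": 0.2, "dz": 0, "ax": 0, "ay": 0, "az": 0, "hand": 14}, {"dx": 0, "dy": 0.34, "dz": 0, "ax": 0, "ay": 0, "az": 0, "hand": 14}, {"dx": 0, "dy": 0.5, "dz": 0, "ax": 0, "ay": 0, "az": 0, "hand": 14}, {"dx": 0, "dy": 0.66, "dz": 0, "ax": 0, "ay": 0, "az": 0, "hand": 14}, {"dx": 0, "dy": 0.82, "dz": 0, "ax": 0, "ay": 0, "az": 0, "hand": 14}, {"dx": 0, "dy": 0.95, "dz": 0, "ax": 0, "ay": 0, "az": 0, "hand": 14}, {"dx": 0, "dy": 1.0, "dz": 0, "ax": 0, "ay": 0, "az": 0, "hand": 14}, {"dx": 0, "dy": 1.0, "dz": 0, "ax": 0, "ay": 0, "az": 0, "hand": 14}])

```text
clock: 18.95
tool_pos: [0.4977, 0.0826, 0.1715]
eef_rot: [0.999, 0.045, 0.0, -0.0]
contact_force: [-1.0, 2.9, 6.1]
opening: 0.222
```

```bash
python3 - <<'E'
from h import *
plan([.4895,.1843,.171],5.1)
m=eyes.camera_model("wrist"); im,d=eyes.snapshot("wrist"); np.savez("pics/w14.npz",im=im,d=d,**m)
cv2.imwrite("pics/w14.png",im[:,:,::-1])
t,_=eyes.snapshot("top"); crop(t,240,380,170,250,5,"pics/c18.png")
E
```

```text
{'t': 18.95, 'd': array([ 0.016, -1.7  ,  0.009]), 'pos': array([0.4977, 0.0826, 0.1715]), 'yaw': 5.14, 'a': array([-0.004, -0.   ,  0.007])}
F [-0.96  2.85  6.12] M [ 0.586  0.273 -0.038] op 19.5
```

View pics/w14.png

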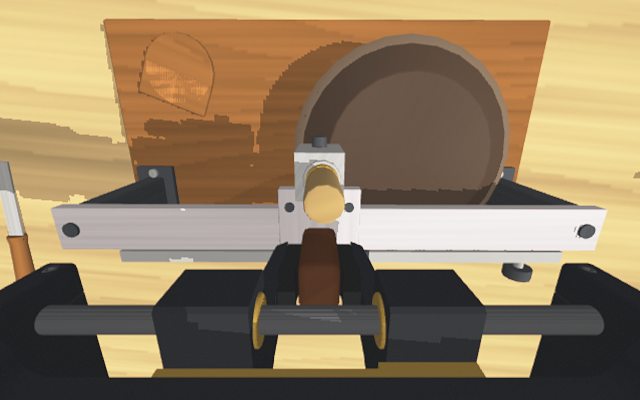

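View pics/c18.png

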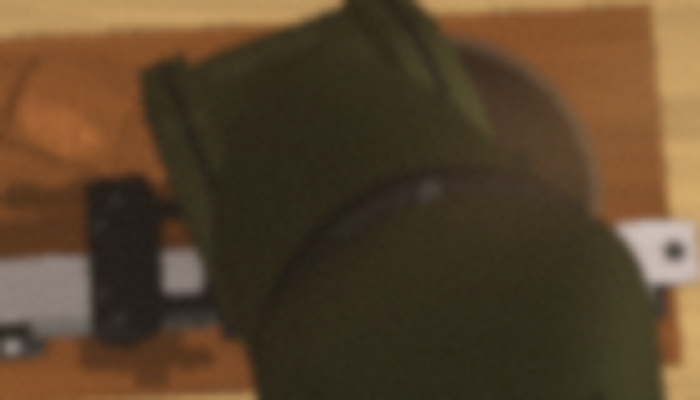

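The notch is now hidden behind the finger, so I'll work out the remaining travel from the earlier images. As a cross-check, w13 shows the notch together with the carriage in the grasp pose.

```bash
python3 - <<'E'
from h import *
z=np.load("pics/w13.npz"); m={k:z[k] for k in("fx","fy","cx","cy","pose")}; im=z["im"]
crop(im,495,535,240,270,12,"pics/c19.png"); crop(im,275,365,140,250,5,"pics/c20.png")
E
```

```text
(no output)
```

View pics/c19.png

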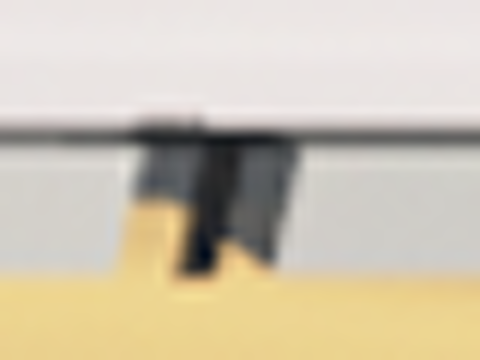

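View pics/c20.png

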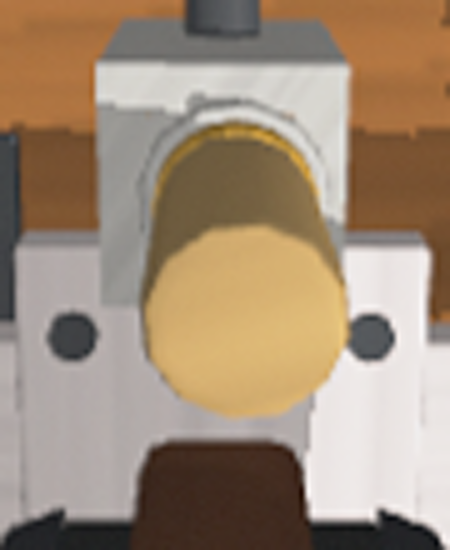

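```bash
python3 - <<'E'
from h import *
z=np.load("pics/w13.npz"); m={k:z[k] for k in("fx","fy","cx","cy","pose")}
f=lambda c,o,s:o+(c+.5)/s-.5
th=np.radians(5.1); ex=np.array([np.cos(th),np.sin(th),0]); ey=np.array([-np.sin(th),np.cos(th),0])
for (u,v) in ((215,170),(200,250)):
  for zz in (.116,.118): 
    no=onz(m,f(u,495,12),f(v,240,12),zz); 
    p=(onz(m,f(73,275,5),f(337,140,5),.1285)+onz(m,f(371,275,5),f(337,140,5),.1285))/2
    sl=(onz(m,f(97,275,5),f(64,140,5),.146)+onz(m,f(349,275,5),f(64,140,5),.146))/2
    print(zz,"notch",no,"from plate screws",(no-p)@ey,"sleeve",(no-sl)@ey,"tcp",(no-[.4888,.1843,0])@ey)
E
```

```text
0.116 notch [0.48781303 0.05080686 0.116     ] from plate screws -0.1325292137337581 sleeve -0.13246641439355789 tcp -0.13287691299552867
0.118 notch [0.48872123 0.05239872 0.118     ] from plate screws -0.13102438497770488 sleeve -0.13096158563750468 tcp -0.13137208423947547
0.116 notch [0.48273273 0.05015292 0.116     ] from plate screws -0.13272896035288181 sleeve -0.1326661610126816 tcp -0.1330766596146524
0.118 notch [0.48369858 0.0517522  0.118     ] from plate screws -0.13122186492201832 sleeve -0.13115906558181809 tcp -0.13156956418378887
```

Four estimates put the notch at 132 ± 1 mm from the start; 102.1 mm is done. Go another 24 mm, then step.

Emit:
servo_tool(deltas=[{"dx": 0, "dy": 0.08, "dz": 0, "ax": 0, "ay": 0, "az": 0, "hand": 14}, {"dx": 0, "dy": 0.18, "dz": 0, "ax": 0, "ay": 0, "az": 0, "hand": 14}, {"dx": 0, "dy": 0.28, "dz": 0, "ax": 0, "ay": 0, "az": 0, "hand": 14}, {"dx": 0, "dy": 0.36, "dz": 0, "ax": 0, "ay": 0, "az": 0, "hand": 14}, {"dx": 0, "dy": 0.4, "dz": 0, "ax": 0, "ay": 0, "az": 0, "hand": 14}, {"dx": 0, "dy": 0.4, "dz": 0, "ax": 0, "ay": 0, "az": 0, "hand": 14}, {"dx": 0, "dy": 0.4, "dz": 0, "ax": 0, "ay": 0, "az": 0, "hand": 14}])

```text
clock: 19.92
tool_pos: [0.4998, 0.0585, 0.1715]
eef_rot: [0.999, 0.045, -0.0, -0.0]
contact_force: [-1.2, 2.9, 5.5]
opening: 0.226
```

```bash
cat > st.py <<'E'
from h import *
s=r.get_state(); th=np.radians(5.1); ey=np.array([-np.sin(th),np.cos(th),0])
F=s["contact_force"]; print("t",s["clock"],"travel mm",round(-1e3*((s["tool_pos"]-[.4888,.1843,.1715])@ey),2),"Fy_rail",round(F@ey,2),"F",np.round(F,2),"op",round(float(s["opening"])*88.1,1))
E
python3 st.py
```

```text
t 19.925 travel mm 126.24 Fy_rail 2.98 F [-1.23  2.88  5.46] op 19.9
```

Emit:
servo_tool(deltas=[{"dx": 0, "dy": 0.02, "dz": 0, "ax": 0, "ay": 0, "az": 0, "hand": 14}, {"dx": 0, "dy": 0.02, "dz": 0, "ax": 0, "ay": 0, "az": 0, "hand": 14}])

```text
clock: 20.18
tool_pos: [0.4998, 0.058, 0.1715]
eef_rot: [0.999, 0.045, -0.0, -0.0]
contact_force: [-1.4, 4.0, 6.6]
opening: 0.224
```

Emit:
servo_tool(deltas=[{"dx": 0, "dy": 0.017, "dz": 0, "ax": 0, "ay": 0, "az": 0, "hand": 14}, {"dx": 0, "dy": 0.017, "dz": 0, "ax": 0, "ay": 0, "az": 0, "hand": 14}])

```text
clock: 20.42
tool_pos: [0.5, 0.0563, 0.1715]
eef_rot: [0.999, 0.045, -0.0, 0.0]
contact_force: [-1.7, 1.9, 5.8]
opening: 0.226
```

```bash
python3 st.py
```

```text
t 20.425 travel mm 128.52 Fy_rail 2.04 F [-1.71  1.89  5.82] op 19.9
```

Emit:
servo_tool(deltas=[{"dx": 0, "dy": 0.017, "dz": 0, "ax": 0, "ay": 0, "az": 0, "hand": 14}, {"dx": 0, "dy": 0.017, "dz": 0, "ax": 0, "ay": 0, "az": 0, "hand": 14}])

```text
clock: 20.68
tool_pos: [0.5002, 0.0535, 0.1715]
eef_rot: [0.999, 0.044, -0.0, 0.001]
contact_force: [-0.2, -0.9, 5.7]
opening: 0.228
```

```bash
python3 st.py
```

```text
t 20.675 travel mm 131.27 Fy_rail -0.9 F [-0.16 -0.92  5.72] op 20.1
```

The carriage jumped ahead of the command (131.3 mm for 129.2 commanded) and the force reversed: it is being pulled in. Let it settle.

Emit:
servo_tool(deltas=[{"dx": 0, "dy": 0, "dz": 0, "ax": 0, "ay": 0, "az": 0, "hand": 14}, {"dx": 0, "dy": 0, "dz": 0, "ax": 0, "ay": 0, "az": 0, "hand": 14}, {"dx": 0, "dy": 0, "dz": 0, "ax": 0, "ay": 0, "az": 0, "hand": 14}])

```text
clock: 21.05
tool_pos: [0.5002, 0.0534, 0.1715]
eef_rot: [0.999, 0.044, -0.0, 0.001]
contact_force: [-0.7, -1.2, 5.6]
opening: 0.224
```

```bash
python3 st.py
```

```text
t 21.05 travel mm 131.4 Fy_rail -1.11 F [-0.71 -1.18  5.58] op 19.8
```

Emit:
servo_tool(deltas=[{"dx": 0, "dy": 0.017, "dz": 0, "ax": 0, "ay": 0, "az": 0, "hand": 14}, {"dx": 0, "dy": 0.017, "dz": 0, "ax": 0, "ay": 0, "az": 0, "hand": 14}, {"dx": 0, "dy": 0.017, "dz": 0, "ax": 0, "ay": 0, "az": 0, "hand": 14}])

```text
clock: 21.42
tool_pos: [0.5002, 0.0532, 0.1715]
eef_rot: [0.999, 0.044, -0.0, 0.001]
contact_force: [-1.2, -0.2, 5.6]
opening: 0.229
```

```bash
python3 st.py
```

```text
t 21.425 travel mm 131.58 Fy_rail -0.09 F [-1.25 -0.2   5.56] op 20.2
```

A 1 mm command moved the carriage only 0.2 mm with the force near 0, so the ball is holding. One more 1 mm to confirm the notch resists.

Emit:
servo_tool(deltas=[{"dx": 0, "dy": 0.017, "dz": 0, "ax": 0, "ay": 0, "az": 0, "hand": 14}, {"dx": 0, "dy": 0.017, "dz": 0, "ax": 0, "ay": 0, "az": 0, "hand": 14}, {"dx": 0, "dy": 0.017, "dz": 0, "ax": 0, "ay": 0, "az": 0, "hand": 14}])

```text
clock: 21.8
tool_pos: [0.5002, 0.0531, 0.1715]
eef_rot: [0.999, 0.045, -0.0, 0.0]
contact_force: [-2.3, 1.8, 6.1]
opening: 0.222
```

```bash
python3 st.py; python3 - <<'E'
from h import *
m=eyes.camera_model("wrist"); im,d=eyes.snapshot("wrist"); np.savez("pics/w15.npz",im=im,d=d,**m)
cv2.imwrite("pics/w15.png",im[:,:,::-1])
s,_=eyes.snapshot("scene"); crop(s,250,400,130,250,5,"pics/c21.png")
E
```

```text
t 21.8 travel mm 131.67 Fy_rail 1.97 F [-2.26  1.77  6.13] op 19.6
```

View pics/w15.png

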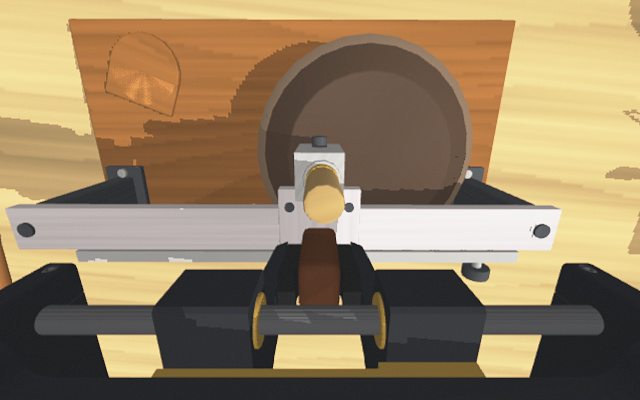

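View pics/c21.png

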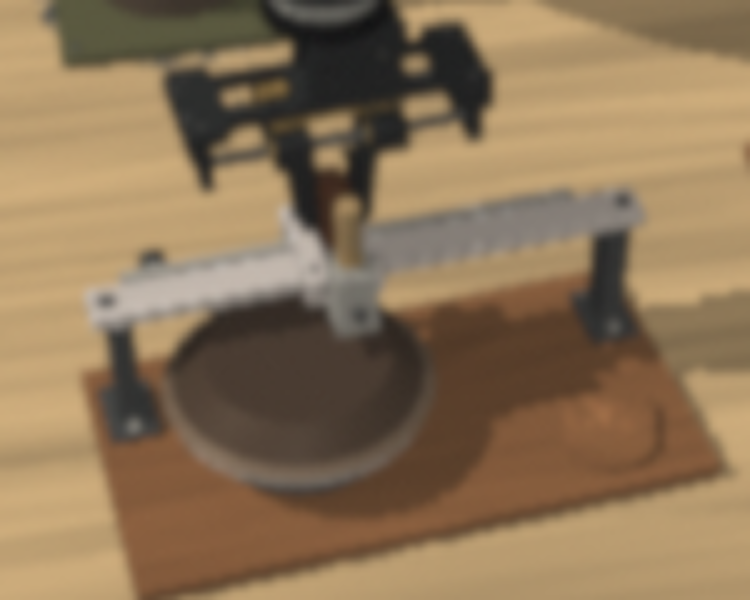

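The notch resists: 1 mm of command gave 0.1 mm of motion and +2 N, and total travel is 131.7 mm against 132 ± 1 measured. The wrist view shows the notch hidden under the carriage, the rod upright over the dish's foot area with its handle at (323,190), and the dish undisturbed. Take the side push back off, settle, and check the force.

Emit:
servo_tool(deltas=[{"dx": 0, "dy": -0.015, "dz": 0, "ax": 0, "ay": 0, "az": 0, "hand": 14}, {"dx": 0, "dy": -0.015, "dz": 0, "ax": 0, "ay": 0, "az": 0, "hand": 14}, {"dx": 0, "dy": -0.015, "dz": 0, "ax": 0, "ay": 0, "az": 0, "hand": 14}, {"dx": 0, "dy": -0.015, "dz": 0, "ax": 0, "ay": 0, "az": 0, "hand": 14}])

```text
clock: 22.4
tool_pos: [0.5002, 0.0532, 0.1715]
eef_rot: [0.999, 0.044, -0.0, 0.001]
contact_force: [-1.7, 0.4, 5.6]
opening: 0.225
```

```bash
python3 st.py; python3 - <<'E'
from h import *
m=eyes.camera_model("wrist"); im,d=eyes.snapshot("wrist"); C=cloud(m,d)
crop(im,275,365,140,250,5,"pics/c22.png")
print("rod top",C[205,323],"plate",C[225,290],"sleeve",C[158,300])
t,_=eyes.snapshot("top"); cv2.imwrite("pics/top9.png",t[:,:,::-1])
E
python3 st.py
```

```text
t 22.4 travel mm 131.59 Fy_rail 0.57 F [-1.75  0.42  5.57] op 19.8
rod top [0.54690162 0.05554956 0.19155523] plate [0.51163192 0.07174536 0.12794928] sleeve [0.55631071 0.06750954 0.14627341]
t 22.5 travel mm 131.59 Fy_rail 0.62 F [-0.84  0.54  5.9 ] op 19.8
```

View pics/c22.png

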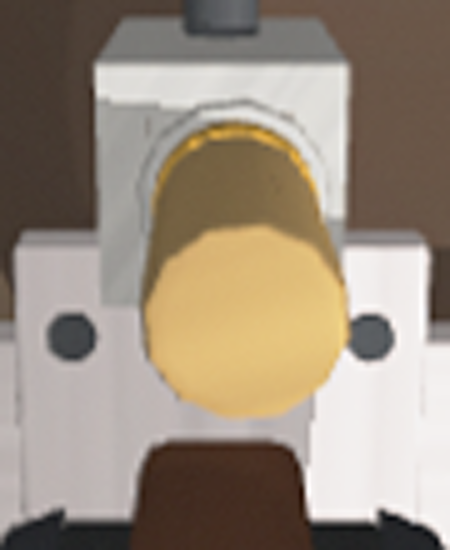

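View pics/top9.png

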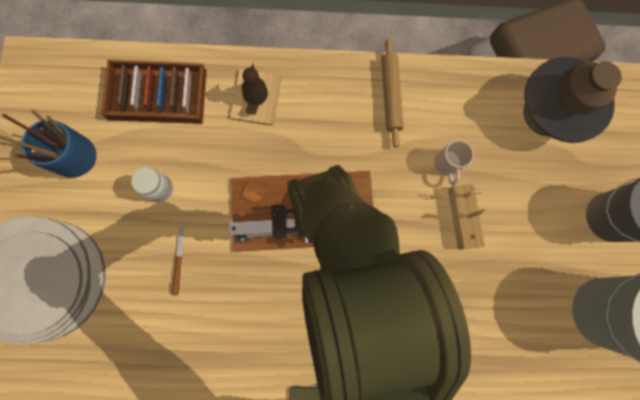

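Everything is steady: the collar is on the sleeve, the carriage is fixed at 131.6 mm with 0.6 N along the rail, and the other objects are in place in the top view. Hand in.

```bash
python3 -c "
from plant import r
print(r.finish_job())"; python3 st.py
```

```text
the job is handed in; nothing more can be done
None
the job is handed in; nothing more can be done
```

The gauge is set up and the job was handed in at about 22.5 s of the 64 s. The rod is in the carriage's sleeve, and the arm is holding the grip with the carriage in the notch.

- **Rod:** I took the collared rod from the block's near hole and pushed it into the sleeve with the carriage still at the clear end. It stopped firmly at 32 N. Pictures then showed the collar flat on the sleeve. The rod's top measured about 1 mm off the expected height above the sleeve and grip, which I put down to camera depth error. The handle's top leaned about 1.5 mm towards -y within the bore's play.
- **Carriage:** I gripped it 12 mm above the grip's centre (opening 19.6 mm, 25 N set) and slid it in.
    - **Click:** near 131 mm it jumped ahead of the command and the force reversed.
    - **Resistance:** a further 1 mm of command gave only 0.1 mm of movement and +2 N, so the notch is holding it.
    - **Position:** final travel was 131.6 mm, against 132 ± 1 mm measured from the images.
- **Last check:** the carriage was steady at 131.6 mm, with about 0.6 N along the rail. The force reading still showed about 6 N vertically from holding the grip.
- **Not seen directly:** the carriage and fingers hide the notch line once it is in place, so the final position rests on the force, the travel and the earlier measurements. The dish and the other things looked unmoved where the arm did not cover them.

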